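# Ready the bath photometer on the board repair bench

## Task

Get the bench photometer ready for its check: hang the lamp on the headed stud of the photometer's panel by its keyhole and slide it down until it is locked behind the head and hangs straight, and take the windowed check cell out of the slanted rack and lower it gently into the cell well, upright and fully home, with its clear windows in line with the lamp and the detector. Handle the cell by its solid ribbed sides and never touch its windows. Let go of both, and leave the dark block, the magnet post, the jar and the brush where they are.

Things in the scene. Friction and masses are not known exactly. Their poses are not given: they have to be found in the camera images.
- photometer: Fixed open bench photometer. Origin under the cell well, on the bench. Light runs along its x axis, 55 mm above the bench: lamp on the -x side (towards the robot), upright grey panel, cell well at x=0, detector head on the +x side. Base plate 12 mm thick, x -72 to +113, 110 wide. Panel 6 mm thick and 90 wide, front face at x=-66, top 120 mm above the bench, 16 mm light port at 55. Detector head x +39 to +106, 70 wide, top at 91 mm. Its y runs across the light path
- stud (a point): Headed steel stud that stands out of the panel's front face towards -x, 105 mm above the bench: round shank 6 mm thick and 7 mm long, then a round head 14 mm across and 4 mm thick. This point is the middle of the shank, 3.5 mm in front of the panel; head from 3.5 to 7.5 mm beyond this point. Axes as the photometer
- well (a point): Centre of the cell well's floor, 28 mm above the bench, axes as the photometer. The well is 24.4 mm square, its walls parallel to the photometer's axes; rims 23 mm above the floor, mouth flared by 2 mm a side, block 40 mm wide outside; the two light sides (+x and -x) are open in the middle above a 9 mm lip
- lamp_grip (a point): Centre of the loose lamp's housing (0.22 kg nominal, 0.18 to 0.27), half-way up. Finned dark housing 50 (x) x 38 (y) x 40 (z) mm; stands on the bench, the point 20 mm up. Lamp x points from the housing to its back plate, the side that goes against the panel; lens on that side at this height. Aluminium back plate 4 mm thick, 60 wide and 84 high from the housing's underside up, spanning x +25 to +29 from this point. Axes z up, y across
- lamp_hole (a point): Centre of the keyhole's wide opening (20 mm, eight-sided), in the middle of the back plate's thickness, 54 mm above the lamp's underside (34 mm above and 27 mm in +x of lamp_grip). Axes as the lamp
- lamp_slot (a point): Where the stud's shank rests when locked: 16 mm above lamp_hole, in the narrow slot (9 mm wide, closed 3 mm above this point) that runs up from the opening. Same axes
- rack: Fixed slanted rack, origin on the bench under its middle. Grey block 56 x 126 x 34 mm thick whose upper face leans 25 degrees towards -x (the robot at yaw 0); three 24.4 mm square sockets in a row along its y, 42 mm apart, 24 mm deep square to the slanted face. Highest edge 65 mm above the bench. One outer socket holds the check cell, the other the dark block
- cell_mid (a point): Centre of the loose check cell, half-way up: steel frame 22 x 22 x 64 mm, 60 g nominal. Cell z is its long axis, from foot to top, leaning 25 degrees in the rack. Clear glass windows (15 x 36 mm, flush, from 8 to 44 mm above its foot) on its +x and -x faces, in the rack looking along the row of sockets; solid sides, ribbed near the top, on its +y and -y faces. A dark groove across the top runs along cell x, from window to window. 40 mm of the cell stands out of the socket
- dark_mid (a point): Bystander: plain steel dark block 22 x 22 x 50 mm without windows or groove, standing in the rack's other outer socket; this point is its centre
- post_mid (a point): Bystander: red magnet post 26 mm across, 29 high, on a steel plate 4 mm thick beyond the work; this point is its centre
- jar_mid (a point): Bystander: green jar 48 mm across, 55 high; this point is its centre
- brush_mid (a point): Bystander: small flux brush with a metal handle, 150 mm long and 10 thick, lying across the bench between robot and photometer; this point is its middle

How it is judged:
By the outcome, as a careful person would: the job done as asked, in the order asked, and still so for the second after the job is handed in, with the robot touching nothing.
It also fails if it takes over 64 s, if anything falls off the work surface, if the arm or the gripper's body presses on something with over 40 N, if the wrist force passes 120 N, or if a joint passes its speed limit or range.

## Robot

A 6-joint arm with a two-finger parallel gripper is mounted at the origin on the work surface. World frame = base frame: x ahead of the robot, y to its left, z up, the work surface at z = 0. Lengths are in m, angles in rad, forces in N, time in s.
With the tool pointing down it reaches from about 0.375 to 0.9 m from the base axis. Payload 3.1 kg.
Tool frame: the origin (TCP) lies on the front face of the gripper's body, between the roots of the fingers; the fingertips stand 73 mm ahead of it and the grasp point (between the pads) lies 54 mm ahead of it (manip.finger_overhang is the distance from the TCP to the fingertips, in m); z points along the fingers, y is the direction in which the jaws open and shut (so a half turn about z gives the same grasp; the last joint's range is limited). The gripper opens to 85 mm and grips with 20 to 120 N. Pads are 22 mm wide; open, the fingers measure 114 mm over their backs; the gripper's body (76 mm by 85 mm) begins 54 mm behind the grasp point. The pads swing forward as they close: fully open they stand 13 mm farther back than shut.
Start: joints at [-1.3, 0.527, 1.433, -0, 1.181, -0.178], TCP at [0.272, -0.563, 0.304] pointing down, gripper open.
Joint ranges: [-3.08, 3.08], [-0.75, 2.2], [0.22, 2.44], [-1.43, 4.57], [0, 2.65], [-2.85, 2.85]. Speed limits (rad/s): [2.79, 2.79, 3.14, 3.14, 3.14, 3.14].

## Interface

Orientations are given as a unit quaternion [x, y, z, w].
In Python, from station import manip gives the robot as it stands.
- The arm moves only by the tool apply_moves, never from a script. Its argument "increments" is a list that holds one entry, the list of rows, each a list of 4 numbers: the shift along the tool's x, y, z in m, then the turn about the tool's z in degrees. In form: [[[dx, dy, dz, spin], ...]]. A call has 1 to 5 rows; each row shifts and turns the pose as measured when the row begins, along the tool's axes as they then stand; what a row does not reach is not made up. A row lasts 1/10 s, in which the tool goes at most 50 mm and 8.59 degrees, less where a joint would pass 70% of its speed; a pose out of reach is approached as far as the arm can. A call with a gripper value outside its range is refused whole. "fingers" is the opening, from 0 (shut) to 1 (fully open), set as the call begins (left out, the last holds). The fingers move at their own pace and stop on an object; "newtons" is the grip in N (left out, the last holds). Time passes only in rows, so rows that do not move let the fingers close. It gives the time, the measured TCP pose, the force and the opening at its end, in the units of the state.
- manip.sense(): the state, without advancing time (a new reading comes with each control period).
- manip.snapshot(name): name is "side" or "top"; returns (picture, depth): 384x512x3 uint8, red, green, blue; 384x512 float32, m along the optical axis (not along the pixel's ray), 0 where there is no reading.
- manip.camera_model(name): a dict with "mtx" (3x3 intrinsics, pixels), "distortion" ([k1, k2, p1, p2, k3] as OpenCV has them; the pictures are not rectified), "R" (3x3) and "t" (3): a world point X has camera coordinates R X + t. Camera axes: x right, y down, z forward; pixel columns grow to the right and rows downward; lengths in m; the calibration is good to about 2 mm. A picture is of the moment at which its call begins. camera_model takes no time and is no camera call.
- manip.sign_off(): hands the job in, once; it reports no verdict.
The state is a dict: "t": time; "q": joint angles; "qd": joint speeds; "tau": joint torques, N m; "tcp_pos": TCP position; "tool_rot": TCP orientation; "force": force on the tool from outside, world axes, zero at the start; "ft_torque": the same for the moment, N m; "finger_gap": opening from 0.0 (shut) to 1.0 (fully open).
Only numpy, scipy, OpenCV 4.12 (cv2) and the standard library are available. Lean on these libraries where they do the work, as an engineer would, in place of code of your own. Each camera call takes 0.05 s, during which the arm holds its last target.

## Working session

There is one attempt and no reset: what is moved stays moved. The work goes in short steps, Python scripts to look and compute and a tool call to move; the robot and the scene stay as the last step left them, time stands still between calls to the robot, and variables do not carry over. Pictures are saved under pics/ and viewed, and the job is handed in when it is done.

Besides the shell and the picture viewer there is one more tool, called after ">>>" as name(argument=value, ...) on one line, values as JSON. apply_moves: Moves the arm, as the interface text tells. Its arguments: {"type":"object","properties":{"increments":{"type":"array","items":{"type":"array","items":{"type":"array","items":{"type":"number"}}}},"fingers":{"type":"number"},"newtons":{"type":"number"}},"required":["increments"]}

```bash
ls; mkdir -p pics; python3 - <<'E'
from station import manip
import cv2,numpy as np
s=manip.sense(); print(s)
for n in("side","top"):
    p,d=manip.snapshot(n); cv2.imwrite(f"pics/{n}0.png",p[:,:,::-1]); np.save(f"{n}0.npy",d)
    c=manip.camera_model(n); print(n,c)
    cv2.imwrite(f"pics/{n}0.png",p[:,:,::-1])
E
```

```text
pics
{'t': 0.0, 'q': array([-1.29948335e+00,  5.28475636e-01,  1.43392079e+00, -2.40321588e-05,
        1.18139333e+00, -1.78505932e-01]), 'qd': array([-4.83760027e-04, -1.58425018e-03,  6.47105913e-04,  2.19536063e-05,
       -4.88275684e-04,  1.93717113e-04]), 'tau': array([-8.20889682e-05, -4.42349517e+01, -1.78025454e+01, -3.01708842e-04,
        8.51510209e-03,  1.46290425e-06]), 'tcp_pos': array([ 0.27161534, -0.56226303,  0.30292175]), 'tool_rot': array([ 9.74812696e-01,  2.23022424e-01, -6.20579207e-05, -1.09685408e-03]), 'force': array([-0.9384577 , -0.26292815, -0.09445271]), 'ft_torque': array([ 0.04758447, -0.01820692,  0.00863069]), 'finger_gap': 1.003829817686236}
side {'mtx': array([[392.32499887,   0.        , 258.6929538 ],
       [  0.        , 392.32499887, 194.34720991],
       [  0.        ,   0.        ,   1.        ]]), 'distortion': array([-0.06454515,  0.        ,  0.        ,  0.        ,  0.        ]), 'R': array([[ 0.97016554, -0.24195809, -0.01533344],
       [-0.16785468, -0.62470943, -0.76260273],
       [ 0.17493896,  0.74242468, -0.64668536]]), 't': array([-0.57998577,  0.15527244,  0.81437515])}
top {'mtx': array([[397.43211678,   0.        , 245.55040977],
       [  0.        , 397.43211678, 192.12233191],
       [  0.        ,   0.        ,   1.        ]]), 'distortion': array([0.04557324, 0.        , 0.        , 0.        , 0.        ]), 'R': array([[ 1.96905781e-02, -9.99801835e-01,  2.92780644e-03],
       [-9.89912393e-01, -1.99065912e-02, -1.40275377e-01],
       [ 1.40305862e-01, -1.36168614e-04, -9.90108199e-01]]), 't': array([-0.00963865,  0.61246916,  1.05718164])}
```

View pics/side0.png

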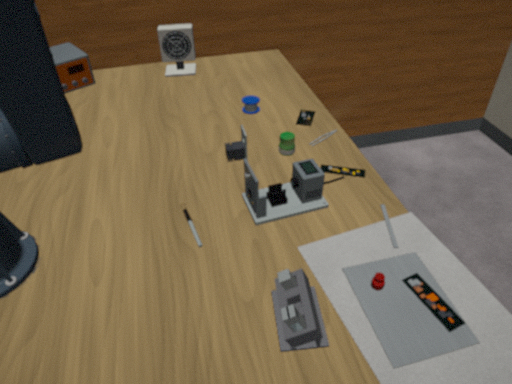

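View pics/top0.png

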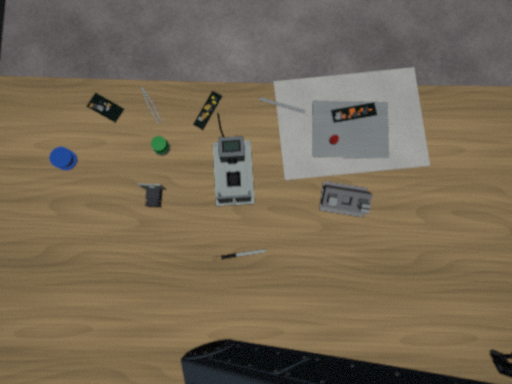

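```bash
cat > h.py <<'E'
from station import manip
import cv2,numpy as np
from scipy.spatial.transform import Rotation as Rn
def rays(n,uv):
    c=manip.camera_model(n); uv=np.array(uv,float).reshape(-1,1,2)
    x=cv2.undistortPoints(uv,c["mtx"],c["distortion"]).reshape(-1,2)
    v=np.c_[x,np.ones(len(x))]@c["R"]; return -c["R"].T@c["t"],v
def onz(n,uv,z):
    o,v=rays(n,uv); return o+v*((z-o[2])/v[:,2])[:,None]
def proj(n,X):
    c=manip.camera_model(n); return cv2.projectPoints(np.array(X,float).reshape(-1,1,3),cv2.Rodrigues(c["R"])[0],c["t"],c["mtx"],c["distortion"])[0].reshape(-1,2)
def depthpts(n,d):
    h,w=d.shape; u,v=np.meshgrid(np.arange(w),np.arange(h)); c=manip.camera_model(n)
    x=cv2.undistortPoints(np.c_[u.ravel(),v.ravel()].astype(float).reshape(-1,1,2),c["mtx"],c["distortion"]).reshape(-1,2)
    X=np.c_[x,np.ones(len(x))]*d.reshape(-1,1); X=(X-c["t"])@c["R"]; X[d.ravel()==0]=np.nan
    return X.reshape(h,w,3)
def crop(n,p,u0,v0,u1,v1,name,s=6):
    im=cv2.resize(np.ascontiguousarray(p[v0:v1,u0:u1,::-1]),None,fx=s,fy=s,interpolation=cv2.INTER_CUBIC)
    for u in range((u0+9)//10*10,u1,10):
        cv2.line(im,(int((u-u0+.5)*s),0),(int((u-u0+.5)*s),6),(0,255,255),1); cv2.putText(im,str(u),(int((u-u0)*s),16),0,.35,(0,255,255))
    for v in range((v0+9)//10*10,v1,10):
        cv2.line(im,(0,int((v-v0+.5)*s)),(6,int((v-v0+.5)*s)),(0,255,255),1); cv2.putText(im,str(v),(8,int((v-v0+.5)*s)+4),0,.35,(0,255,255))
    cv2.imwrite("pics/"+name,im)
E
python3 - <<'E'
from h import *
p=cv2.imread("pics/top0.png")[:,:,::-1]
crop("top",p,310,175,380,225,"t_rack.png",11)
crop("top",p,130,130,260,215,"t_ph.png",6)
p=cv2.imread("pics/side0.png")[:,:,::-1]
crop("side",p,260,260,335,355,"s_rack.png",6)
crop("side",p,220,120,340,225,"s_ph.png",5)
E
```

```text
(no output)
```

View pics/t_rack.png

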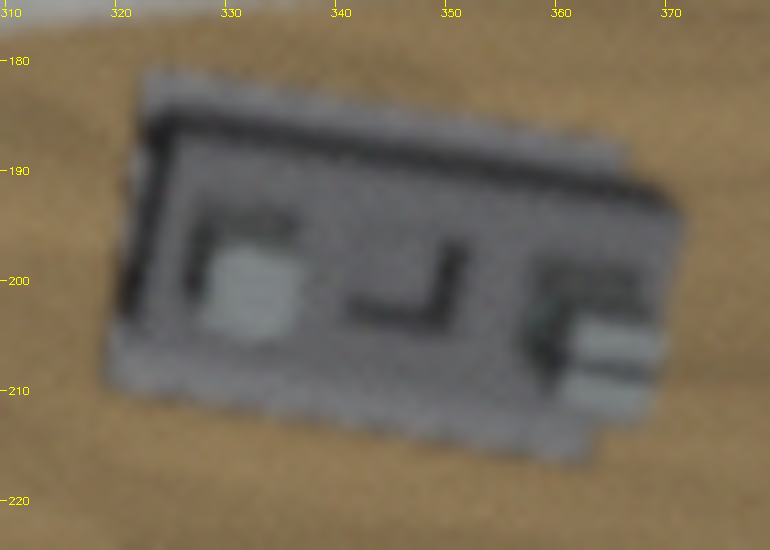

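View pics/t_ph.png

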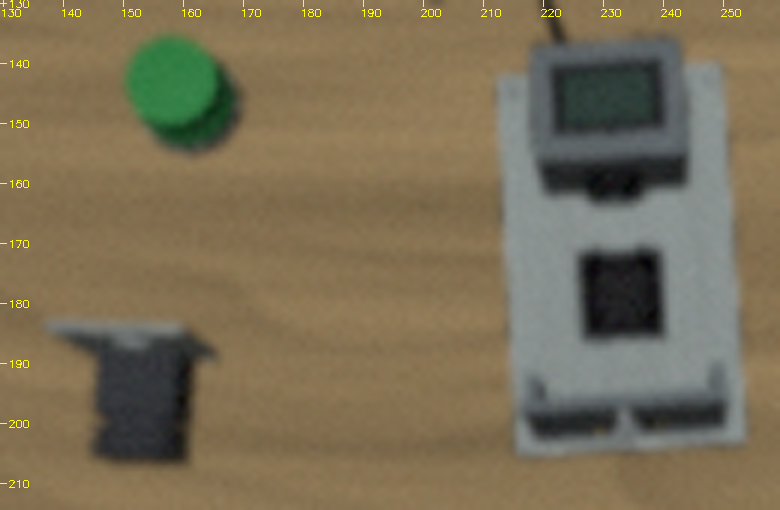

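View pics/s_rack.png

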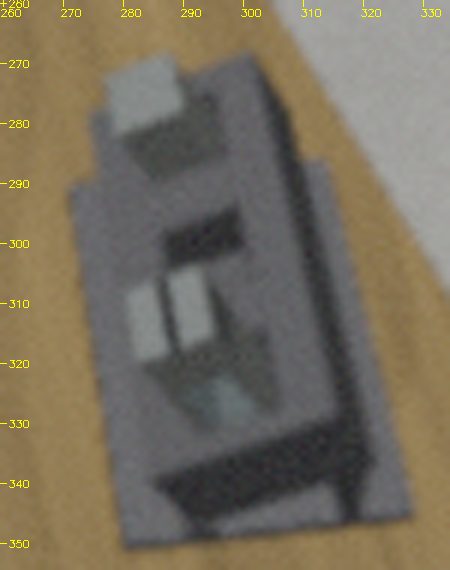

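View pics/s_ph.png

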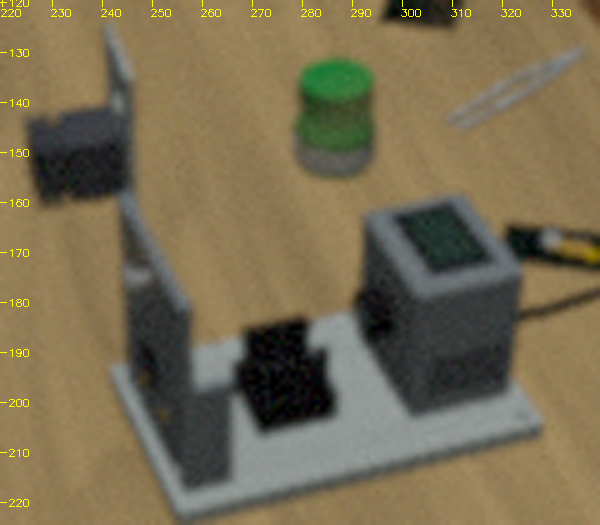

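```bash
python3 - <<'E'
from h import *
np.set_printoptions(precision=4,suppress=True,linewidth=150)
for n in("top","side"):
    c=manip.camera_model(n); print(n,"cam",-c["R"].T@c["t"])
    d=np.load(n+"0.npy"); X=depthpts(n,d)
    np.save(n+"X0.npy",X)
X=np.load("topX0.npy")
print("bench top z", np.nanmedian(X[220:240,170:210,2]),np.nanstd(X[220:240,170:210,2]))
Xs=np.load("sideX0.npy"); print("bench side z",np.nanmedian(Xs[240:260,100:160,2]),np.nanstd(Xs[240:260,100:160,2]))
print("top photometer z map (mm)")
print((X[134:208:2,210:256:2,2]*1000).round().astype(int))
print("lamp"); print((X[178:210,134:170:2,2]*1000).round().astype(int))
# photometer base: light grey mask in top
p=cv2.imread("pics/top0.png")
h=cv2.cvtColor(p,cv2.COLOR_BGR2HSV)
print(h[175,220],h[150,190],h[145,230])
E
```

```text
top cam [0.4582 0.0027 1.1327]
side cam [ 0.4463 -0.6479  0.6362]
bench top z 0.00037976976678860545 0.002154811405098663
bench side z 1.6370249006988878e-05 0.0012300041972279354
top photometer z map (mm)
[[                  -1                    3                    0                    1                    0                    1                   12
                    -3                    1                    0                    1                   -2                   -1                   -1
                     2                   -1                    2                    0                    1                   -1                    0
                     1                    0]
 [                  -3                    5                    2                   -1                   -2                    1                   14
                     2                    0                    3                    0                    0                    1                   -2
                     2                   -2                    0                   -3                   
[... 18540 characters left out ...]
0 36 37 41 42 25  3  0  1  1]
 [ 2  1  1  1  0  1 -2 37 36 32 36 31 22 24 -2 -1 -5 -3]
 [ 0  4  2  1  3  0 40 41 41 41 39 40 38 -3 -2  2  3  0]
 [-1  3  0 -2  3  4 30 35 34 32 36 34 38 21  3  0  3  1]
 [ 0  5  2  0  2  0 36 44 40 44 40 41 41 14  2  1  2  4]
 [-4  1  0  4  0  2 30 34 38 36 34 35 36 22 -1  1  2 -2]
 [-2 -2  3  1  0  0 40 41 42 40 44 40 41  9  2  0  1  0]
 [ 2 -1 -2  3  1  0 24 28 28 27 33 32 34 19  1 -2  1  2]
 [ 1  1 -3  2  4  0 -2  3 -2  0  1  9  7  7  2 -3  2 -2]
 [ 1  2  3 -1  0 -3  0 -2 -1 -3  3  0 -1  0  1  1  3  3]
 [-1  5  1 -1  4  2 -1  0  2  2 -2 -3 -1  0 -1  0  3  0]]
[ 79  14 145] [ 18 101 144] [80 59 65]<stdin>:11: RuntimeWarning: invalid value encountered in cast
```

```bash
python3 - <<'E'
from h import *
np.set_printoptions(precision=4,suppress=True,linewidth=150)
X=np.load("topX0.npy");Xs=np.load("sideX0.npy")
# rough region photometer
c0=onz("top",[[233,178]],0.05)[0]; print("well rough",c0)
def edges(n,mask,z):  # convex contour -> world rect at z
    cs,_=cv2.findContours(mask.astype(np.uint8),cv2.RETR_EXTERNAL,cv2.CHAIN_APPROX_NONE)
    c=max(cs,key=cv2.contourArea); return c.reshape(-1,2)
# base plate, color mask top
P=cv2.imread("pics/top0.png")
for n,XX in(("top",X),("side",Xs)):
    R=(np.abs(XX[...,1]-c0[1])<.08)&(np.abs(XX[...,0]-c0[0]-.02)<.13)
    m=R&(XX[...,2]>.006)
    # base plate points in xy
    pts=XX[m&(XX[...,2]<.018)]
    r=cv2.minAreaRect((pts[:,:2]*1000).astype(np.float32)); print(n,"base rect",r)
    # panel: front wall
    w=XX[R&(XX[...,2]>.025)&(XX[...,2]<.112)&(XX[...,0]<c0[0]-.055)&(XX[...,0]>c0[0]-.085)]
    A=np.c_[w[:,1]-c0[1],w[:,2],np.ones(len(w))];
    k=np.ones(len(w),bool)
    for _ in range(6):
        s=np.linalg.lstsq(A[k],w[k,0],rcond=None)[0]; e=w[:,0]-A@s; k=np.abs(e)<.004
    print(n,"panel plane x = ",s,k.sum(),len(w),"yaw",-np.degrees(s[0]))
    ww=w[k]; print(" y range",np.percentile(ww[:,1],[1,99]))
    t=XX[R&(XX[...,2]>.085)&(XX[...,2]<.098)&(XX[...,0]>c0[0]+.03)]; r=cv2.minAreaRect((t[:,:2]*1000).astype(np.float32)); print(" det top",r)
    t=XX[R&(XX[...,2]>.115)&(XX[...,2]<.126)]; r=cv2.minAreaRect((t[:,:2]*1000).astype(np.float32)); print(" panel top",r, t.mean(0))
    t=XX[R&(XX[...,2]>.042)&(XX[...,2]<.056)&(abs(XX[...,0]-c0[0])<.03)&(abs(XX[...,1]-c0[1])<.03)]; r=cv2.minAreaRect((t[:,:2]*1000).astype(np.float32)); print(" well top",r)
    # stud
    t=XX[R&(XX[...,2]>.09)&(XX[...,2]<.114)&(XX[...,0]<c0[0]-.067)]; print(" stud",t, t.mean(0) if len(t) else'')
E
```

```text
well rough [0.6503 0.038  0.05  ]
top base rect ((673.77294921875, 35.75983810424805), (255.79295349121094, 139.12335205078125), 4.455879211425781)
top panel plane x =  [-0.0819  0.0005  0.5861] 122 128 yaw 4.692135485865143
 y range [-0.0097  0.077 ]
 det top ((729.5706787109375, 44.61697769165039), (54.323997497558594, 69.75740051269531), 4.02058744430542)
 panel top ((589.365966796875, 33.24698257446289), (6.500957489013672, 89.76131439208984), 4.531076908111572) [0.5893 0.0317 0.1202]
 well top ((653.246337890625, 38.11806869506836), (34.175514221191406, 33.32075119018555), 1.4287545680999756)
 stud [[0.5832 0.0707 0.1139]
 [0.5829 0.0772 0.094 ]
 [0.583  0.0747 0.0933]
 [0.5819 0.0347 0.1092]
 [0.5822 0.0322 0.1071]
 [0.5789 0.0345 0.1121]
 [0.5789 0.0319 0.1128]
 [0.5795 0.0295 0.1086]
 [0.5795 0.0269 0.1086]
 [0.5767 0.0372 0.1087]
 [0.5762 0.0344 0.1135]
 [0.5763 0.0319 0.1127]
 [0.5764 0.0293 0.1123]
 [0.5765 0.0267 0.112 ]] [0.5794 0.0408 0.1085]
side base rect ((689.0321044921875, 41.07673645019531), (221.1741180419922, 114.12025451660156), 5.0918426513671875)
side panel p
[... 690 characters left out ...]
047]
 [0.5827 0.0743 0.0947]
 [0.583  0.0638 0.1021]
 [0.5824 0.0735 0.0924]
 [0.5828 0.0631 0.0998]
 [0.5831 0.0653 0.0953]
 [0.5825 0.0625 0.0946]
 [0.5831 0.054  0.1006]
 [0.5826 0.0639 0.0907]
 [0.5769 0.0348 0.1102]
 [0.5741 0.0325 0.1096]
 [0.5761 0.0309 0.1105]
 [0.5784 0.031  0.1099]
 [0.5741 0.0329 0.1065]
 [0.5754 0.0276 0.1102]
 [0.5779 0.0292 0.1085]
 [0.5803 0.0302 0.1073]
 [0.5826 0.0303 0.1068]
 [0.5741 0.0336 0.1033]
 [0.5751 0.027  0.108 ]
 [0.5776 0.0281 0.1066]
 [0.5802 0.0297 0.1049]
 [0.5823 0.0292 0.1049]
 [0.5738 0.0323 0.1015]
 [0.5752 0.028  0.1044]
 [0.5771 0.0263 0.1053]
 [0.5749 0.0271 0.1023]
 [0.5766 0.0243 0.1041]
 [0.5751 0.0286 0.0984]] [0.5796 0.0476 0.1045]
```

```bash
python3 - <<'E'
from h import *
np.set_printoptions(precision=4,suppress=True,linewidth=150)
X=np.load("topX0.npy");Xs=np.load("sideX0.npy")
# base side edges: subpixel by gradient in grey rows, top
for n in ["top"]:
    P=cv2.imread("pics/top0.png"); S=cv2.cvtColor(P,cv2.COLOR_BGR2HSV)[...,1].astype(float) # sat: wood high, plate low
    L=[];Rr=[]
    for v in range(150,200):
        row=S[v]; 
        for a,b,l,sg in((206,224,L,-1),(242,262,Rr,1)):
            seg=cv2.GaussianBlur(row.reshape(1,-1),(5,1),1)[0][a:b]; t=(row[200:208].mean()+row[258:264].mean())/2; lo=seg.min(); th=(t+lo)/2
            idx=np.where((seg[:-1]-th)*(seg[1:]-th)<0)[0]
            if len(idx): i=idx[0] if sg<0 else idx[-1]; l.append((a+i+(th-seg[i])/(seg[i+1]-seg[i]),v))
    for l in(L,Rr):
        w=onz("top",l,.012); k=np.ones(len(w),bool)
        for _ in range(5):
            s=np.polyfit(w[k,0],w[k,1],1); e=w[:,1]-np.polyval(s,w[:,0]); k=abs(e)<max(.001,1.5*np.std(e[k]))
        print("edge yaw",np.degrees(np.arctan(s[0])),"y at x=.652",np.polyval(s,.652),k.sum())
# lamp
for n,XX in(("top",X),("side",Xs)):
    c0=onz("top",[[152,193]],.04)[0]
    R=(abs(XX[...,1]-c0[1])<.06)&(abs(XX[...,0]-c0[0]-.0)<.06)
    t=XX[R&(XX[...,2]>.078)]; print(n,"plate top rect",cv2.minAreaRect((t[:,:2]*1000).astype(np.float32)),t.mean(0))
    t=XX[R&(XX[...,2]>.034)&(XX[...,2]<.046)]
    xx=t[:,0]; 
    hp=t[t[:,0]<np.median(t[:,0])+.022]
    print("  housing top",cv2.minAreaRect((hp[:,:2]*1000).astype(np.float32)),len(hp))
    w=XX[R&(XX[...,2]>.048)&(XX[...,2]<.078)]
    A=np.c_[w[:,1]-c0[1],w[:,2]-.06,np.ones(len(w))]; k=np.ones(len(w),bool)
    for _ in range(6):
        s=np.linalg.lstsq(A[k],w[k,0],rcond=None)[0]; e=w[:,0]-A@s; k=abs(e)<.004
    print("  plate wall",s,k.sum(),len(w),"yaw",-np.degrees(np.arctan(s[0])),"at y=",c0[1])
E
```

```text
edge yaw 4.725347417928877 y at x=.652 0.09418953911532064 50
edge yaw 4.740522821012277 y at x=.652 -0.017875974880566435 50
top plate top rect ((622.0216064453125, 260.01934814453125), (3.4761219024658203, 58.267215728759766), 1.402713418006897) [0.6219 0.2611 0.0847]
  housing top ((595.9154052734375, 263.4908752441406), (45.54389190673828, 49.765159606933594), 87.41815185546875) 234
  plate wall [-0.0091 -0.0114  0.6203] 37 37 yaw 0.5220985895005005 at y= 0.26130732612628654
side plate top rect ((620.0848388671875, 258.8779296875), (4.271378040313721, 61.208587646484375), 0.3029038608074188) [0.62   0.2535 0.0824]
  housing top ((593.807373046875, 260.4974365234375), (51.7734260559082, 63.046661376953125), 0.3945966064929962) 161
  plate wall [-0.0196 -0.0016  0.6188] 49 49 yaw 1.1230710525584398 at y= 0.26130732612628654
```

```bash
python3 - <<'E'
from h import *
np.set_printoptions(precision=4,suppress=True,linewidth=150)
X=np.load("topX0.npy");Xs=np.load("sideX0.npy")
P=cv2.imread("pics/top0.png"); V=P.max(2).astype(float)
L=[];Rt=[]
for v in range(190,205):
    r=V[v]; bg=(r[125:135].mean()+r[172:180].mean())/2; lo=r[148:157].mean(); th=(bg+lo)/2
    for a,b,l in((138,152,L),(153,170,Rt)):
        s=r[a:b]; i=np.where((s[:-1]-th)*(s[1:]-th)<0)[0]
        if len(i): i=i[0]; l.append((a+i+(th-s[i])/(s[i+1]-s[i]),v))
print(np.array(L)[:,0],np.array(Rt)[:,0])
w=onz("top",L,.040); s=np.polyfit(w[:,0],w[:,1],1); print("left edge yaw",np.degrees(np.arctan(s[0])),np.polyval(s,.595))
w=onz("top",Rt,.0); s=np.polyfit(w[:,0],w[:,1],1); print("right(bench) yaw",np.degrees(np.arctan(s[0])),np.polyval(s,.595))
w=onz("top",Rt,.040); print("right z40",w[:,1].mean())
# rack: upper face plane etc
for n,XX in(("top",X),("side",Xs)):
    c0=onz("top",[[345,200]],.05)[0]
    R=(abs(XX[...,1]-c0[1])<.09)&(abs(XX[...,0]-c0[0])<.06)&(XX[...,2]>.03)&(XX[...,2]<.068)
    w=XX[R]; A=np.c_[w[:,:2]-c0[:2],np.ones(len(w))]; k=np.ones(len(w),bool)
    rng=np.random.default_rng(0); best=0
    for _ in range(300):
        i=rng.choice(len(w),3,replace=False)
        try: s=np.linalg.solve(A[i],w[i,2])
        except Exception: continue
        kk=abs(w[:,2]-A@s)<.003
        if kk.sum()>best and 15<np.degrees(np.arctan(np.hypot(*s[:2])))<35: best=kk.sum();k=kk
    for _ in range(5):
        s=np.linalg.lstsq(A[k],w[k,2],rcond=None)[0]; k=abs(w[:,2]-A@s)<.003
    print(n,"face c0",c0,s,"tilt",np.degrees(np.arctan(np.hypot(*s[:2]))),"yaw",np.degrees(np.arctan2(s[1],s[0])),k.sum(),len(w))
    r=cv2.minAreaRect((w[k][:,:2]*1000).astype(np.float32)); print("  rect",r)
    # tops above the face
    R=(abs(XX[...,1]-c0[1])<.1)&(abs(XX[...,0]-c0[0])<.08)&(XX[...,2]>.01)
    w=XX[R]; h=w[:,2]-np.c_[w[:,:2]-c0[:2],np.ones(len(w))]@s; h*=np.cos(np.radians(25))
    t=w[(h>.033)&(h<.047)]; print("  cell top",t.mean(0),len(t), cv2.minAreaRect((t[:,:2]*1000).astype(np.float32)))
    t=w[(h>.021)&(h<.030)&(w[:,1]>c0[1])]; print("  dark top",t.mean(0),len(t))
E
```

```text
[145.3703 145.4996 145.4504 145.4867 145.3733 145.1808 145.1913 145.1863 145.3328 146.0208 146.1412 145.4668 145.4048 144.9222 144.7478] [162.9507 162.3208 162.1838 162.1198 162.1622 161.9931 161.8207 161.7934 161.7504 161.6695 161.5377 161.2969 161.2068 161.2051 161.0693]
left edge yaw 2.352795874472381 0.278925595107842
right(bench) yaw -3.3510003514533664 0.24249573571100308
right z40 0.2337597246473616
top face c0 [ 0.5953 -0.2701  0.05  ] [ 0.4484 -0.0609  0.0536] tilt 24.34866053672456 yaw -7.728344592107939 530 876
  rect ((593.8089599609375, -274.04736328125), (128.37631225585938, 52.623558044433594), 82.26386260986328)
  cell top [ 0.5708 -0.3122  0.0885] 89 ((571.0767822265625, -312.2106628417969), (25.334781646728516, 22.241628646850586), 84.46122741699219)
  dark top [ 0.5881 -0.2294  0.0762] 69
side face c0 [ 0.5953 -0.2701  0.05  ] [ 0.4532 -0.0567  0.0531] tilt 24.546276060653266 yaw -7.128187963507996 1237 1989
  rect ((592.9042358398438, -275.1347351074219), (127.36509704589844, 52.478675842285156), 82.53907012939453)
  cell top [ 0.5697 -0.3151  0.0877] 213 ((570.3970947265625, -313.6490478515625), (23.864641189575195, 23.37980842590332), 78.98535919189453)
  dark top [ 0.5866 -0.2326  0.0746] 135
```

```bash
cat >> h.py <<'E'
def tool():
    s=manip.sense(); M=Rn.from_quat(s["tool_rot"]).as_matrix(); return s,np.array(s["tcp_pos"]),M
def plan(target,ang,step=.045,sp=8.0,quiet=False):
    s,p,M=tool(); a=np.degrees(np.arctan2(M[1,0],M[0,0])); 
    da=(ang-a+180)%360-180; d=np.array(target)-p
    n=int(max(np.ceil(np.linalg.norm(d)/step-1e-6),np.ceil(abs(da)/sp-1e-6),1)); Z=M[:,2]
    print("pos",p.round(4),"ang %.2f"%a,"tilt %.2f"%np.degrees(np.arccos(-M[2,2])),"F",np.round(s["force"],1),"gap %.3f"%s["finger_gap"],"t %.2f"%s["t"],"dist",d.round(4),"da %.1f"%da)
    rows=[]; 
    for i in range(n):
        ai=np.radians(a+da*i/n); x=np.array([np.cos(ai),np.sin(ai),0]); y=np.array([np.sin(ai),-np.cos(ai),0])
        rows.append([round(float(x@d/n),4),round(float(y@d/n),4),round(float(-d[2]/n),4),round(-da/n,2)])
    print(n,rows)
E
python3 -c "
from h import *
plan([.598,.260,.30],1,.048)"
```

```text
pos [ 0.2716 -0.5623  0.303 ] ang 25.77 tilt 0.11 F [-0.3 -0.6 -0.4] gap 0.996 t 0.10 dist [ 0.3264  0.8223 -0.003 ] da -24.8
19 [[0.0343, -0.0315, 0.0002, np.float64(1.3)], [0.0336, -0.0323, 0.0002, np.float64(1.3)], [0.0328, -0.033, 0.0002, np.float64(1.3)], [0.0321, -0.0338, 0.0002, np.float64(1.3)], [0.0313, -0.0345, 0.0002, np.float64(1.3)], [0.0305, -0.0352, 0.0002, np.float64(1.3)], [0.0297, -0.0359, 0.0002, np.float64(1.3)], [0.0289, -0.0365, 0.0002, np.float64(1.3)], [0.028, -0.0372, 0.0002, np.float64(1.3)], [0.0272, -0.0378, 0.0002, np.float64(1.3)], [0.0263, -0.0384, 0.0002, np.float64(1.3)], [0.0254, -0.039, 0.0002, np.float64(1.3)], [0.0245, -0.0396, 0.0002, np.float64(1.3)], [0.0236, -0.0401, 0.0002, np.float64(1.3)], [0.0227, -0.0407, 0.0002, np.float64(1.3)], [0.0218, -0.0412, 0.0002, np.float64(1.3)], [0.0208, -0.0417, 0.0002, np.float64(1.3)], [0.0199, -0.0421, 0.0002, np.float64(1.3)], [0.0189, -0.0426, 0.0002, np.float64(1.3)]]
```

>>> apply_moves(increments=[[[0.034,-0.032,0,5],[0.031,-0.035,0,5],[0.028,-0.037,0,5],[0.025,-0.04,0,5],[0.021,-0.042,0,5]]], fingers=1)

```text
t: 0.6
tcp_pos: [0.3569, -0.3442, 0.3]
tool_rot: [1.0, -0.007, -0.0, 0.0]
force: [0.4, -0.4, 0.5]
finger_gap: 1.0
```

```bash
python3 -c "
from h import *
plan([.598,.260,.30],1,.048)"
```

```text
pos [ 0.3569 -0.3442  0.3   ] ang -0.82 tilt 0.05 F [ 0.4 -0.4  0.5] gap 1.000 t 0.60 dist [ 0.2411  0.6042 -0.    ] da 1.8
14 [[0.0166, -0.0434, 0.0, np.float64(-0.13)], [0.0167, -0.0434, 0.0, np.float64(-0.13)], [0.0168, -0.0433, 0.0, np.float64(-0.13)], [0.0169, -0.0433, 0.0, np.float64(-0.13)], [0.017, -0.0432, 0.0, np.float64(-0.13)], [0.0171, -0.0432, 0.0, np.float64(-0.13)], [0.0172, -0.0432, 0.0, np.float64(-0.13)], [0.0173, -0.0431, 0.0, np.float64(-0.13)], [0.0174, -0.0431, 0.0, np.float64(-0.13)], [0.0175, -0.0431, 0.0, np.float64(-0.13)], [0.0176, -0.043, 0.0, np.float64(-0.13)], [0.0177, -0.043, 0.0, np.float64(-0.13)], [0.0178, -0.0429, 0.0, np.float64(-0.13)], [0.0179, -0.0429, 0.0, np.float64(-0.13)]]
```

>>> apply_moves(increments=[[[0.018,-0.046,0,-1],[0.018,-0.046,0,-0.8],[0.018,-0.046,0,0],[0.018,-0.046,0,0],[0.018,-0.046,0,0]]])

```text
t: 1.1
tcp_pos: [0.4445, -0.1099, 0.2992]
tool_rot: [1.0, 0.007, -0.001, -0.001]
force: [0.5, -0.7, 0.3]
finger_gap: 0.999
```

>>> apply_moves(increments=[[[0.018,-0.044,0,0],[0.018,-0.044,0,0],[0.018,-0.044,0,0],[0.018,-0.044,0,0],[0.018,-0.044,0,0]]])

```text
t: 1.6
tcp_pos: [0.5324, 0.1217, 0.2985]
tool_rot: [1.0, 0.007, -0.002, -0.001]
force: [1.1, -0.9, -0.5]
finger_gap: 1.001
```

```bash
python3 -c "
from h import *
plan([.598,.260,.2],1,.048)"
```

```text
pos [0.5324 0.1217 0.2985] ang 0.78 tilt 0.20 F [ 1.1 -0.9 -0.5] gap 1.001 t 1.60 dist [ 0.0656  0.1383 -0.0985] da 0.2
4 [[0.0169, -0.0343, 0.0246, np.float64(-0.05)], [0.0169, -0.0343, 0.0246, np.float64(-0.05)], [0.0169, -0.0343, 0.0246, np.float64(-0.05)], [0.017, -0.0343, 0.0246, np.float64(-0.05)]]
```

>>> apply_moves(increments=[[[0.017,-0.035,0.02,0],[0.017,-0.035,0.02,0],[0.017,-0.035,0.02,0],[0.017,-0.032,0.02,0],[0,0,0,0]]])

```text
t: 2.1
tcp_pos: [0.6009, 0.2725, 0.2143]
tool_rot: [1.0, 0.011, -0.0, -0.001]
force: [-1.1, -0.7, 0.1]
finger_gap: 1.0
```

```bash
python3 - <<'E'
from h import *
plan([.598,.260,.091],1,.048)
for n in("top","side"):
    p,d=manip.snapshot(n); cv2.imwrite(f"pics/{n}1.png",p[:,:,::-1]); np.save(f"{n}1.npy",d)
    if n=="side": crop(n,p,190,60,310,180,"s1.png",5)
    else: crop(n,p,110,140,230,240,"t1.png",6)
E
```

```text
pos [0.6009 0.2725 0.2143] ang 1.24 tilt 0.11 F [-1.1 -0.7  0.1] gap 1.000 t 2.10 dist [-0.0029 -0.0125 -0.1233] da -0.2
3 [[-0.0011, 0.0042, 0.0411, np.float64(0.08)], [-0.001, 0.0042, 0.0411, np.float64(0.08)], [-0.001, 0.0042, 0.0411, np.float64(0.08)]]
```

View pics/s1.png

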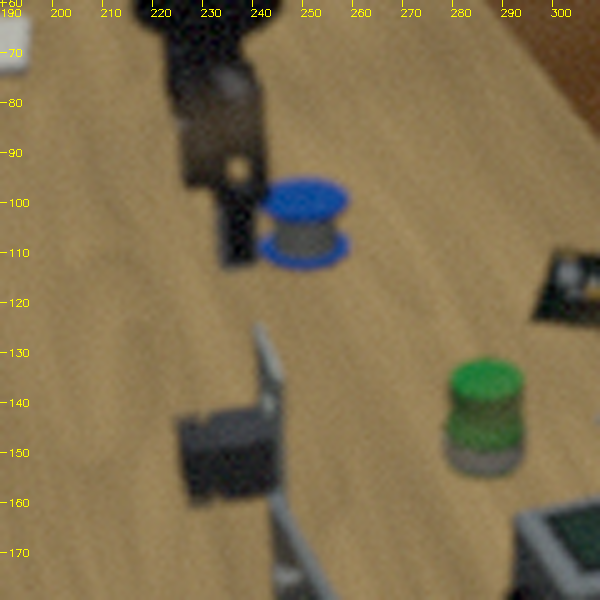

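View pics/t1.png

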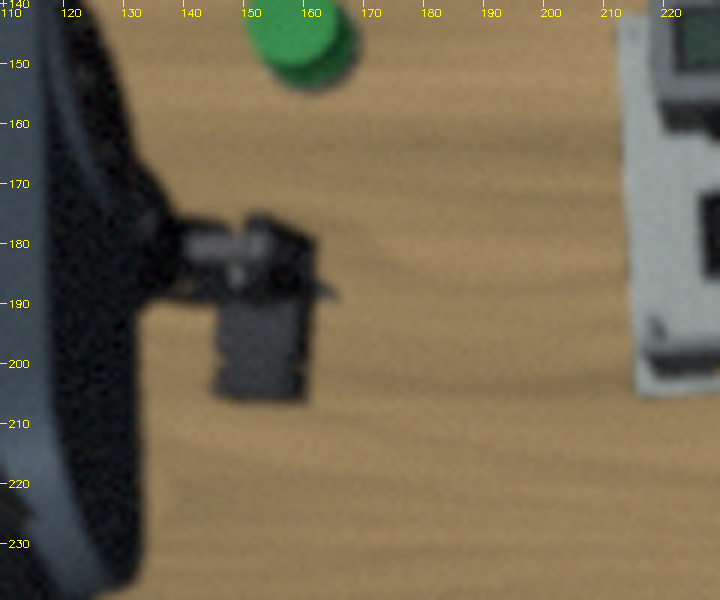

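>>> apply_moves(increments=[[[-0.003,0.006,0.03,0],[0,0.006,0.03,0],[0,0,0.03,0],[0,0,0.02,0],[0,0,0,0]]])

```text
t: 2.7
tcp_pos: [0.599, 0.2512, 0.1102]
tool_rot: [1.0, 0.007, 0.004, -0.0]
force: [-0.9, -0.6, -0.2]
finger_gap: 0.999
```

```bash
python3 -c "
from h import *
plan([.598,.260,.091],1,.048)"
```

```text
pos [0.599  0.2512 0.1102] ang 0.83 tilt 0.43 F [-0.9 -0.6 -0.2] gap 0.999 t 2.70 dist [-0.001   0.0088 -0.0192] da 0.2
1 [[-0.0009, -0.0088, 0.0192, np.float64(-0.17)]]
```

>>> apply_moves(increments=[[[-0.001,-0.006,0.012,0],[0,0,0,0],[0,0,0,0]]])

```text
t: 3.0
tcp_pos: [0.5995, 0.2558, 0.1013]
tool_rot: [1.0, 0.006, 0.006, -0.0]
force: [0.1, 0.9, 0.4]
finger_gap: 0.996
```

```bash
python3 -c "
from h import *
plan([.598,.260,.091],1,.048)"
```

```text
pos [0.5995 0.2558 0.1013] ang 0.68 tilt 0.70 F [0.1 0.9 0.4] gap 0.996 t 3.00 dist [-0.0015  0.0042 -0.0103] da 0.3
1 [[-0.0015, -0.0042, 0.0103, np.float64(-0.32)]]
```

>>> apply_moves(increments=[[[-0.001,-0.004,0.008,0],[0,0,0,0],[0,0,0,0],[0,0,0,0]]])

```text
t: 3.4
tcp_pos: [0.5997, 0.261, 0.0954]
tool_rot: [1.0, 0.006, 0.008, -0.001]
force: [-0.3, -0.8, -0.9]
finger_gap: 1.001
```

```bash
python3 -c "
from h import *
plan([.598,.260,.091],1,.048)
print(manip.sense()['tool_rot'])"
```

```text
pos [0.5997 0.261  0.0954] ang 0.73 tilt 0.97 F [-0.3 -0.8 -0.9] gap 1.001 t 3.40 dist [-0.0017 -0.001  -0.0044] da 0.3
1 [[-0.0017, 0.001, 0.0044, np.float64(-0.27)]]
[ 0.99994403  0.00633852  0.0084075  -0.00103699]
```

>>> apply_moves(increments=[[[-0.001,0.001,0.004,0],[0,0,0,0]]])

```text
t: 3.6
tcp_pos: [0.5988, 0.2601, 0.0915]
tool_rot: [1.0, 0.006, 0.009, -0.001]
force: [-0.1, 0.5, -1.2]
finger_gap: 0.997
```

```bash
python3 -c "
from h import *
plan([.598,.260,.091],1,.048)"
```

```text
pos [0.5988 0.2601 0.0915] ang 0.74 tilt 1.00 F [-0.1  0.5 -1.2] gap 0.997 t 3.60 dist [-0.0008 -0.0001 -0.0005] da 0.3
1 [[-0.0008, 0.0001, 0.0005, np.float64(-0.26)]]
```

>>> apply_moves(increments=[[[0,0,0,0],[0,0,0,0],[0,0,0,0],[0,0,0,0],[0,0,0,0]]], fingers=0.3, newtons=60)

```text
t: 4.1
tcp_pos: [0.5991, 0.26, 0.0916]
tool_rot: [1.0, 0.006, 0.009, -0.001]
force: [-0.2, -0.9, -3.1]
finger_gap: 0.428
```

```bash
python3 -c "
from h import *
plan([.598,.260,.091],1,.048)"
```

```text
pos [0.5991 0.26   0.0916] ang 0.72 tilt 1.04 F [-0.2 -0.9 -3.1] gap 0.428 t 4.10 dist [-0.0011  0.     -0.0006] da 0.3
1 [[-0.0011, -0.0, 0.0006, np.float64(-0.28)]]
```

>>> apply_moves(increments=[[[0,0,0,0],[0,0,-0.01,0],[0,0,-0.02,0],[0,0,-0.02,0],[0,0,-0.02,0]]], fingers=0.2, newtons=90)

```text
t: 4.6
tcp_pos: [0.5943, 0.2588, 0.1596]
tool_rot: [1.0, 0.006, 0.003, 0.0]
force: [0.4, 0.2, -2.6]
finger_gap: 0.424
```

```bash
python3 -c "
from h import *
plan([.55,.04,.19],4.7,.048)"
```

```text
pos [0.5943 0.2588 0.1596] ang 0.72 tilt 0.30 F [ 0.4  0.2 -2.6] gap 0.424 t 4.60 dist [-0.0443 -0.2188  0.0304] da 4.0
5 [[-0.0094, 0.0436, -0.0061, np.float64(-0.8)], [-0.01, 0.0435, -0.0061, np.float64(-0.8)], [-0.0106, 0.0434, -0.0061, np.float64(-0.8)], [-0.0112, 0.0432, -0.0061, np.float64(-0.8)], [-0.0118, 0.043, -0.0061, np.float64(-0.8)]]
```

>>> apply_moves(increments=[[[-0.025,0.03,-0.004,-0.8],[-0.02,0.044,-0.003,-0.8],[-0.018,0.044,0,-0.8],[-0.006,0.044,0,-0.8],[0,0.035,0,-0.8]]])

```text
t: 5.1
tcp_pos: [0.5329, 0.0607, 0.1715]
tool_rot: [0.999, 0.048, 0.008, -0.001]
force: [0.4, -0.2, -2.5]
finger_gap: 0.423
```

```bash
python3 -c "
from h import *
plan([.52,.029,.165],4.7,.048)"
```

```text
pos [0.5329 0.0607 0.1715] ang 5.51 tilt 0.93 F [ 0.4 -0.2 -2.5] gap 0.423 t 5.10 dist [-0.0129 -0.0317 -0.0065] da -0.8
1 [[-0.0159, 0.0303, 0.0065, np.float64(0.81)]]
```

>>> apply_moves(increments=[[[-0.014,0.022,0.006,0.6],[0,0,0,0],[0,0,0,0],[0,0,0,0]]])

```text
t: 5.5
tcp_pos: [0.5214, 0.032, 0.1669]
tool_rot: [0.999, 0.039, 0.009, -0.001]
force: [-0.4, -0.1, -2.8]
finger_gap: 0.427
```

```bash
python3 - <<'E'
from h import *
plan([.52,.029,.165],4.7,.048)
for n in("top","side"):
    p,d=manip.snapshot(n); cv2.imwrite(f"pics/{n}2.png",p[:,:,::-1]); np.save(f"{n}2.npy",d)
    if n=="side": crop(n,p,190,120,310,240,"s2.png",5)
    else: crop(n,p,180,140,290,240,"t2.png",6)
E
```

```text
pos [0.5214 0.032  0.1669] ang 4.49 tilt 1.05 F [-0.4 -0.1 -2.8] gap 0.427 t 5.50 dist [-0.0014 -0.003  -0.0019] da 0.2
1 [[-0.0016, 0.0029, 0.0019, np.float64(-0.21)]]
```

View pics/s2.png

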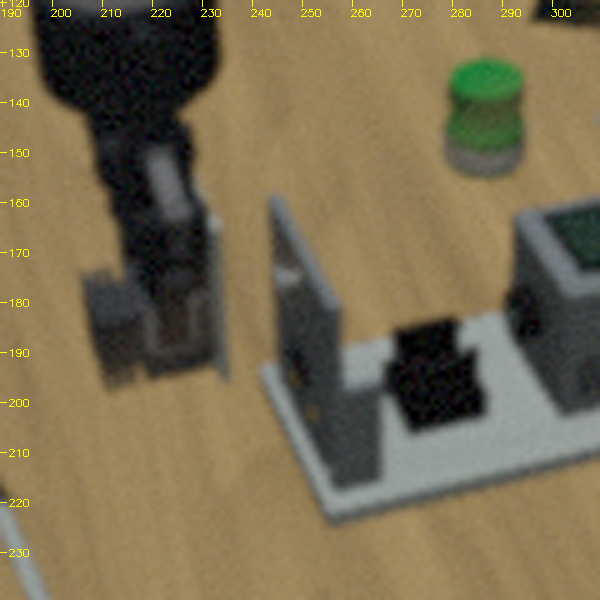

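View pics/t2.png

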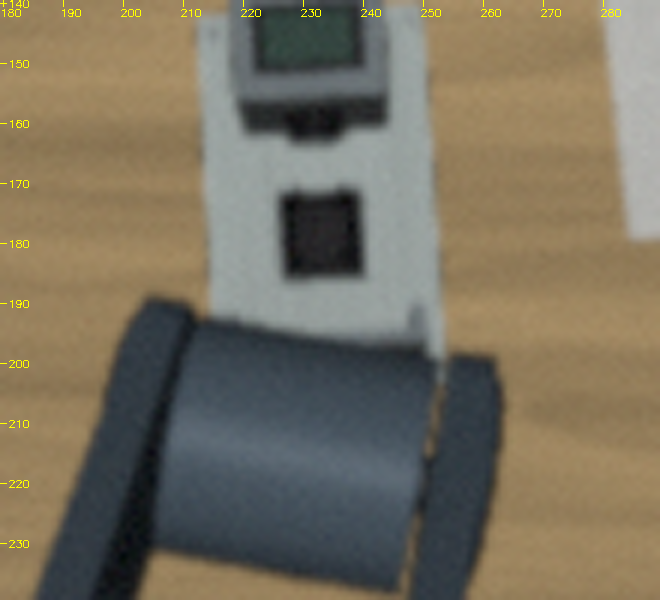

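```bash
python3 - <<'E'
from h import *
np.set_printoptions(precision=4,suppress=True,linewidth=150)
X=depthpts("side",np.load("side2.npy"))
np.save("sideX2.npy",X)
for v in range(156,200,2):
    print(v," ".join("%d,%d,%d"%tuple(np.nan_to_num(X[v,u]*1000).round()) for u in range(222,240,1)))
E
```

```text
156 523,-17,200 525,-19,201 527,-18,200 529,-17,199 534,9,181 536,9,181 538,9,180 545,39,159 580,265,2 583,267,0 586,266,0 589,265,0 591,263,1 594,264,0 598,267,-3 600,265,-2 602,262,0 605,261,-1
158 522,-21,199 524,-22,199 526,-21,198 528,-21,197 535,14,172 536,10,175 538,11,174 544,33,158 546,33,158 581,256,0 584,257,-1 587,256,-1 590,256,-1 592,254,-1 595,254,-1 598,253,0 601,253,-1 604,253,-2
160 522,-24,196 523,-24,196 525,-25,196 527,-28,198 529,-26,196 531,-27,196 533,-29,197 535,-28,196 537,-28,196 546,21,161 582,245,1 585,246,-1 588,246,-1 590,246,-1 593,244,0 596,245,-2 598,241,0 601,243,-2
162 520,-30,196 522,-30,195 524,-31,196 526,-33,196 528,-32,195 530,-32,195 532,-33,195 533,-34,196 536,-32,194 538,-31,193 547,15,159 583,234,1 586,236,0 588,235,0 591,235,-1 594,232,0 596,232,0 600,234,-2
164 520,-34,194 522,-33,193 523,-34,193 525,-34,192 528,-31,190 530,-32,190 531,-34,192 533,-32,190 535,-33,190 537,-33,190 545,9,159 581,228,-1 584,226,0 587,226,-1 589,225,0 592,224,0 595,227,-3 598,225,-2
166 519,-34,189 521,-32,187 523,-36,189 525,-31,186 527,-34,187 529,-33,186 5
[... 2521 characters left out ...]
,85 524,15,83 526,13,84 528,14,83 531,13,83 533,16,80 535,15,80 537,14,81 539,13,81 542,13,80 543,8,84 545,4,87 547,4,87 565,106,0 568,106,-1 570,105,0 573,106,-2
194 519,13,80 521,13,79 523,13,79 526,14,77 528,14,77 530,12,78 533,15,75 535,15,75 549,103,-1 552,103,-1 554,102,-1 543,13,75 544,4,81 547,4,81 564,99,-1 566,100,-2 569,98,0 571,98,-1
196 528,100,0 531,99,0 533,101,-2 536,99,-1 538,97,0 541,99,-2 543,97,0 545,97,-1 547,94,1 550,95,-1 553,96,-2 555,92,0 544,3,77 547,7,73 562,91,0 565,93,-2 567,91,-1 569,89,0
198 527,95,-2 529,92,0 532,92,0 534,91,0 537,91,-1 539,93,-3 541,90,-1 544,88,0 546,89,-1 549,89,-2 551,87,-1 553,86,-1 556,86,-1 558,86,-1 561,85,-2 563,83,0 565,82,0 568,81,0
```

```bash
python3 - <<'E'
from h import *
a=np.radians(4.73); ex=np.array([np.cos(a),np.sin(a),0]); ey=np.array([-np.sin(a),np.cos(a),0])
p0=cv2.imread("pics/side0.png")[:,:,::-1]; p1=cv2.imread("pics/side2.png")[:,:,::-1]
for nm,o in (("s",np.array([.651,.0363,0])),("t",np.array([.6522,.0384,0]))):
    c=o-.077*ex+np.array([0,0,.105])
    th=np.linspace(0,2*np.pi,40)
    ring=lambda f: c+f*ex+.007*np.outer(np.cos(th),ey)+.007*np.outer(np.sin(th),[0,0,1])
    pan=[o+x*ex+y*ey+np.array([0,0,z]) for x,y,z in((-.066,-.045,.12),(-.066,.045,.12),(-.06,-.045,.12),(-.066,-.045,.012))]
    for im,tag in((p0,"a"),):
        u0,v0,u1,v1=236,155,272,220; s=9
        im=cv2.resize(np.ascontiguousarray(im[v0:v1,u0:u1,::-1]),None,fx=s,fy=s,interpolation=cv2.INTER_CUBIC)
        for r,col in((ring(0),(0,255,0)),(ring(.004),(0,200,255))):
            q=((proj("side",r)-[u0,v0]+.5)*s).astype(int); cv2.polylines(im,[q.reshape(-1,1,2)],True,col,1)
        for q in (proj("side",pan)-[u0,v0]+.5)*s: cv2.circle(im,(int(q[0]),int(q[1])),3,(0,0,255),1)
        cv2.imwrite(f"pics/stud_{nm}.png",im)
a=cv2.imread("pics/stud_s.png");b=cv2.imread("pics/stud_t.png"); cv2.imwrite("pics/stud_st.png",np.hstack([a,b]))
E
```

```text
(no output)
```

View pics/stud_st.png

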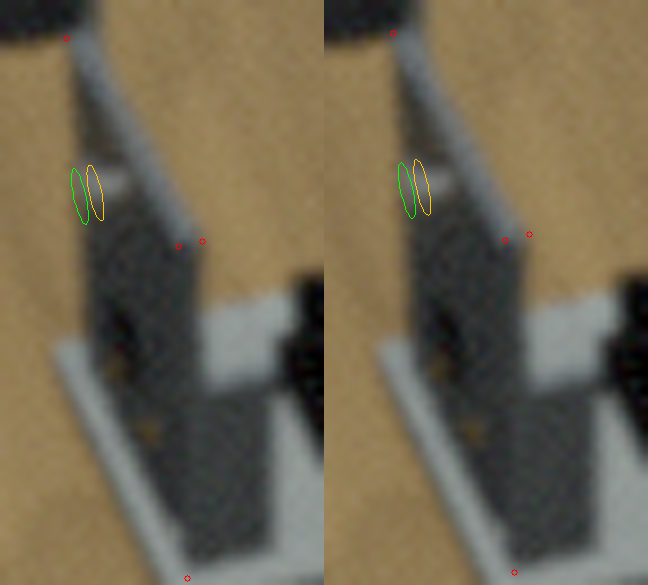

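```bash
python3 - <<'E'
from h import *
np.set_printoptions(precision=1,suppress=True,linewidth=170)
X=np.load("sideX0.npy"); X2=np.load("sideX2.npy")
a=np.radians(4.73); ex=np.array([np.cos(a),np.sin(a),0]); ey=np.array([-np.sin(a),np.cos(a),0])
o=np.array([.651,.0363,0])
P=cv2.imread("pics/side0.png")
for v in range(166,184):
    print(v," ".join("%4d,%3d,%3d:%3d|"%(*np.nan_to_num([(X[v,u]-o)@ex*1000,(X[v,u]-o)@ey*1000,X[v,u,2]*1000]),P[v,u].mean()) for u in range(242,254)))
for n,uv in(("side",[248.3,174.7]),):
    O,V=rays(n,[uv])
    for f in(-.077,-.0695,-.066):
        t=((o-O)@ex+f)/(V[0]@ex); Q=O+t*V[0]; print(f,(Q-o)@ey*1000,Q[2]*1000)
Xt=np.load("topX0.npy"); P=cv2.imread("pics/top0.png"); o=np.array([.6522,.0384,0])
print("top")
for v in range(193,206):
    print(v," ".join("%4d,%3d,%3d:%3d|"%(*np.nan_to_num([(Xt[v,u]-o)@ex*1000,(Xt[v,u]-o)@ey*1000,Xt[v,u,2]*1000]),P[v,u].mean()) for u in range(227,241)))
E
```

```text
166  -32,181, -2:116|  -30,177,  0: 98|  -65, 40,102: 72|  -65, 31,108: 55|  -65, 24,113: 60|  -65, 16,118: 87|  -63, 15,119:105|  -60, 15,118:109|  -12,171,  0:113|   -9,170,  0:121|   -6,170, -1:114|   -4,168,  0:114|
167  -34,175, -1:114|  -32,170,  1:105|  -65, 41, 99: 80|  -65, 33,104: 60|  -66, 22,112: 58|  -65, 14,117: 74|  -64, 12,118: 94|  -61, 12,118:111|  -59, 11,118:114|  -10,166, -1:114|   -7,168, -3:117|   -5,165, -1:115|
168  -35,170,  0:116|  -33,168,  0:104|  -64, 43, 94: 77|  -65, 33,102: 62|  -65, 24,108: 54|  -65, 15,114: 67|  -66,  6,120: 84|  -63,  8,118:105|  -61,  6,119:113|  -12,160,  0:116|  -10,160,  0:114|   -7,160, -1:114|
169  -36,167, -2:115|  -35,162,  1:108|  -65, 42, 92: 80|  -65, 32, 99: 66|  -65, 24,105: 54|  -65, 15,111: 61|  -65,  7,116: 77|  -65,  1,121: 96|  -62,  2,119:109|  -61,  0,121:114|  -11,157, -1:117|   -8,157, -2:115|
170  -38,159,  0:116|  -35,162, -2:111|  -65, 43, 88: 87|  -65, 34, 95: 59|    0,  0,  0: 54|  -66, 14,109: 57|  -65,  8,113: 67|  -65,  0,118: 82|  -63,  0,118:105|  -61,  0,118:117|  -12,151,  0:117|  -10,149,  0:116|

[... 5627 characters left out ...]
 17:114|  -66, 10, 14:113|  -66,  7, 12:116|  -67,  4, 13:113|  -66,  1,  9:113|  -66,  0,  8:118|  -67, -3, 10:130|  -68, -6, 16:131|  -68, -9, 14:134|  -68,-12, 16:134|  -68,-15, 13:128|
204  -68, 21, 11:119|  -68, 18, 12:116|  -69, 15, 19:117|  -69, 13, 10:116|  -69, 10, 11:112|  -69,  7, 11:111|  -69,  4, 12:113|  -70,  1, 12:112|  -70,  0, 11:112|  -70, -3, 14:122|  -70, -6, 14:127|  -70, -9, 12:126|  -70,-12,  9:123|  -70,-14, 10:120|
205  -71, 21, 12:111|  -71, 19, 11:106|  -71, 16,  9:106|  -72, 13, 11:102|  -71, 10,  7:101|  -71,  7,  6: 98|  -71,  5,  4: 96|  -71,  2,  0: 91|  -71,  0,  2: 93|  -71, -3,  0: 97|  -72, -6,  3:102|  -72, -9,  1:104|  -72,-11,  0:104|  -72,-14,  0:100|
```

>>> apply_moves(increments=[[[0.006,0.002,0.008,-0.2],[0.006,0.002,0.008,0],[0.004,0.001,0.004,0],[0,0,0,0],[0,0,0,0]]])

```text
t: 6.1
tcp_pos: [0.5411, 0.0313, 0.1448]
tool_rot: [0.999, 0.044, 0.01, -0.001]
force: [-0.1, 0.1, -1.8]
finger_gap: 0.42
```

```bash
python3 -c "
from h import *
plan([.541,.0279,.1426],4.73,.048)"
```

```text
pos [0.5411 0.0313 0.1448] ang 5.05 tilt 1.14 F [-0.1  0.1 -1.8] gap 0.420 t 6.10 dist [-0.0001 -0.0034 -0.0022] da -0.3
1 [[-0.0004, 0.0033, 0.0022, np.float64(0.32)]]
```

>>> apply_moves(increments=[[[0,0.003,0.002,0.3],[0,0,0,0]]])

```text
t: 6.3
tcp_pos: [0.5412, 0.0282, 0.1425]
tool_rot: [0.999, 0.041, 0.01, -0.001]
force: [0.3, 0.2, -1.7]
finger_gap: 0.423
```

```bash
python3 - <<'E'
from h import *
plan([.541,.0279,.1426],4.73,.048)
X=depthpts("side",manip.snapshot("side")[1])
a=np.radians(4.73); ex=np.array([np.cos(a),np.sin(a),0]); ey=np.array([-np.sin(a),np.cos(a),0]); s,p,M=tool()
p0=p*[1,1,0]
L=np.stack([(X-p0)@ex,(X-p0)@ey,X[...,2]],-1)*1000
m=(L[...,0]>19)&(L[...,0]<25)&(L[...,1]<-22)&(L[...,1]>-40)&(L[...,2]>40)&(L[...,2]<145)
q=L[m]; print(len(q),np.median(q[:,0]),np.median(q[:,1]),np.percentile(q[:,2],[2,98]))
for z0,z1 in((50,75),(75,105),(105,140)):
    w=q[(q[:,2]>z0)&(q[:,2]<z1)]; print(z0,len(w),w[:,0].mean(),np.median(w[:,1]))
E
```

```text
pos [0.5412 0.0282 0.1425] ang 4.74 tilt 1.10 F [ 0.3  0.2 -1.7] gap 0.423 t 6.30 dist [-0.0002 -0.0003  0.0001] da -0.0
1 [[-0.0002, 0.0003, -0.0001, np.float64(0.01)]]
74 21.207223342254856 -29.898517203356164 [ 50.07667506 133.49497095]
50 18 21.297225107848064 -29.69153307390542
75 29 20.938668129071672 -29.925956296833018
105 25 21.54185238944639 -30.071549562453097
```

>>> apply_moves(increments=[[[0.004,0,0,0],[0.003,0,0,0],[0.002,0,0,0],[0,0,0,0]]])

```text
t: 6.75
tcp_pos: [0.5511, 0.0289, 0.1435]
tool_rot: [0.999, 0.041, 0.01, -0.001]
force: [0.3, -0.7, -1.7]
finger_gap: 0.427
```

```bash
python3 -c "
from h import *
plan([.5600,.0295,.1426],4.73,.048)"
```

```text
pos [0.5511 0.0289 0.1435] ang 4.71 tilt 1.18 F [ 0.3 -0.7 -1.7] gap 0.427 t 6.75 dist [ 0.0089  0.0006 -0.0009] da 0.0
1 [[0.0089, 0.0001, 0.0009, np.float64(-0.02)]]
```

>>> apply_moves(increments=[[[0.003,0,0.001,0],[0.002,0,0,0],[0.002,0,0,0],[0,0,0,0]]])

```text
t: 7.15
tcp_pos: [0.5588, 0.0296, 0.1427]
tool_rot: [0.999, 0.041, 0.01, -0.001]
force: [1.2, 0.3, -3.1]
finger_gap: 0.424
```

```bash
python3 -c "
from h import *
plan([.5600,.0295,.1426],4.73,.048)"
```

```text
pos [0.5588 0.0296 0.1427] ang 4.72 tilt 1.19 F [ 1.2  0.3 -3.1] gap 0.424 t 7.15 dist [ 0.0012 -0.0001 -0.0001] da 0.0
1 [[0.0012, 0.0002, 0.0001, np.float64(-0.01)]]
```

>>> apply_moves(increments=[[[0.0015,0,0,0],[0,0,0,0]]])

```text
t: 7.35
tcp_pos: [0.5603, 0.0298, 0.1426]
tool_rot: [0.999, 0.041, 0.01, -0.001]
force: [-0.0, -0.5, -2.5]
finger_gap: 0.421
```

```bash
python3 - <<'E'
from h import *
plan([.5600,.0295,.1426],4.73,.048)
n="side";p,d=manip.snapshot(n); crop(n,p,210,130,290,220,"s3.png",7)
E
```

```text
pos [0.5603 0.0298 0.1426] ang 4.73 tilt 1.17 F [-0.  -0.5 -2.5] gap 0.421 t 7.35 dist [-0.0003 -0.0003 -0.    ] da 0.0
1 [[-0.0003, 0.0002, 0.0, np.float64(-0.0)]]
```

View pics/s3.png

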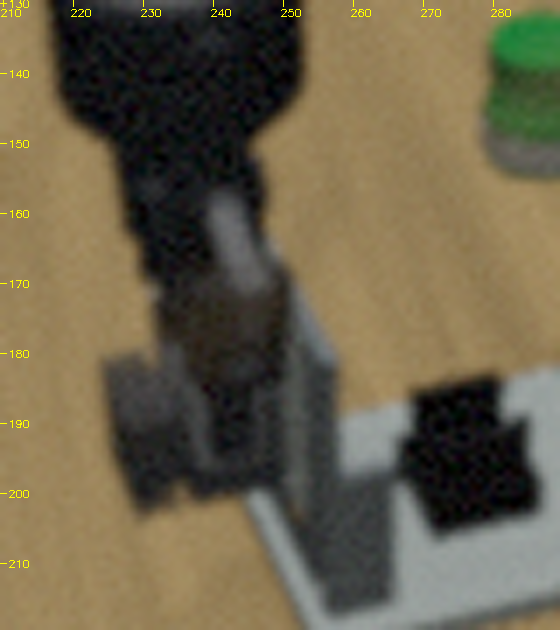

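>>> apply_moves(increments=[[[0.001,0,0,0],[0.0005,0,0,0],[0,0,0,0]]])

```text
t: 7.7
tcp_pos: [0.5611, 0.03, 0.1425]
tool_rot: [0.999, 0.041, 0.009, -0.001]
force: [0.2, 0.8, -1.9]
finger_gap: 0.424
```

>>> apply_moves(increments=[[[0,0,0.003,0],[0,0,0.003,0],[0,0,0,0]]])

```text
t: 8.0
tcp_pos: [0.5609, 0.03, 0.136]
tool_rot: [0.999, 0.041, 0.009, -0.001]
force: [-0.1, 0.0, -2.7]
finger_gap: 0.421
```

```bash
python3 -c "
from h import *
plan([.5611,.0300,.1266],4.73,.048)"
```

```text
pos [0.5609 0.03   0.136 ] ang 4.73 tilt 1.04 F [-0.1  0.  -2.7] gap 0.421 t 8.00 dist [ 0.0002 -0.     -0.0094] da 0.0
1 [[0.0002, 0.0001, 0.0094, np.float64(-0.0)]]
```

>>> apply_moves(increments=[[[0,0,0.003,0],[0,0,0.002,0],[0,0,0,0]]])

```text
t: 8.3
tcp_pos: [0.5611, 0.03, 0.1303]
tool_rot: [0.999, 0.041, 0.009, -0.001]
force: [0.8, -0.2, -1.7]
finger_gap: 0.423
```

```bash
python3 -c "
from h import *
plan([.5611,.0300,.1266],4.73,.048)"
```

```text
pos [0.5611 0.03   0.1303] ang 4.72 tilt 1.04 F [ 0.8 -0.2 -1.7] gap 0.423 t 8.30 dist [ 0.     -0.     -0.0037] da 0.0
1 [[0.0, 0.0, 0.0037, np.float64(-0.01)]]
```

>>> apply_moves(increments=[[[0,0,0.002,0],[0,0,0.001,0],[0,0,0,0]]])

```text
t: 8.6
tcp_pos: [0.5611, 0.0301, 0.1269]
tool_rot: [0.999, 0.041, 0.009, -0.001]
force: [-0.6, -0.2, -2.8]
finger_gap: 0.425
```

```bash
python3 -c "
from h import *
plan([.5611,.0300,.1266],4.73,.048)"
```

```text
pos [0.5611 0.0301 0.1269] ang 4.72 tilt 1.03 F [-0.6 -0.2 -2.8] gap 0.425 t 8.60 dist [-0.     -0.0001 -0.0003] da 0.0
1 [[-0.0, 0.0001, 0.0003, np.float64(-0.01)]]
```

>>> apply_moves(increments=[[[0,0,0.001,0],[0,0,0.0005,0],[0,0,0,0]]])

```text
t: 8.9
tcp_pos: [0.5611, 0.03, 0.1265]
tool_rot: [0.999, 0.042, 0.009, -0.001]
force: [-0.8, -0.6, -1.4]
finger_gap: 0.421
```

```bash
python3 -c "
from h import *
plan([.5611,.0300,.1266],4.73,.048)"
```

```text
pos [0.5611 0.03   0.1265] ang 4.76 tilt 1.05 F [-0.8 -0.6 -1.4] gap 0.421 t 8.90 dist [-0.     -0.      0.0001] da -0.0
1 [[-0.0, 0.0, -0.0001, np.float64(0.03)]]
```

>>> apply_moves(increments=[[[0,0,0.0015,0],[0,0,0.0015,0]]])

```text
t: 9.1
tcp_pos: [0.5611, 0.03, 0.1259]
tool_rot: [0.999, 0.042, 0.009, -0.001]
force: [-5.3, 0.5, 14.1]
finger_gap: 0.426
```

```bash
python3 -c "
from h import *
plan([.5611,.0300,.1266],4.73,.048)"
```

```text
pos [0.5611 0.03   0.1259] ang 4.85 tilt 1.09 F [-5.3  0.5 14.1] gap 0.426 t 9.10 dist [-0.     -0.      0.0007] da -0.1
1 [[-0.0, 0.0, -0.0007, np.float64(0.12)]]
```

>>> apply_moves(increments=[[[0,0,0,0],[0,0,0,0],[0,0,0,0],[0,0,0,0]]], fingers=0.75)

```text
t: 9.5
tcp_pos: [0.5628, 0.0298, 0.1266]
tool_rot: [0.999, 0.042, 0.012, -0.0]
force: [-0.1, -0.0, -0.4]
finger_gap: 0.747
```

```bash
python3 - <<'E'
from h import *
plan([.5611,.0300,.1266],4.73,.048)
n="side";p,d=manip.snapshot(n); crop(n,p,210,130,290,220,"s4.png",7)
E
```

```text
pos [0.5628 0.0298 0.1266] ang 4.81 tilt 1.37 F [-0.1 -0.  -0.4] gap 0.747 t 9.50 dist [-0.0017  0.0002 -0.    ] da -0.1
1 [[-0.0017, -0.0003, 0.0, np.float64(0.08)]]
```

View pics/s4.png

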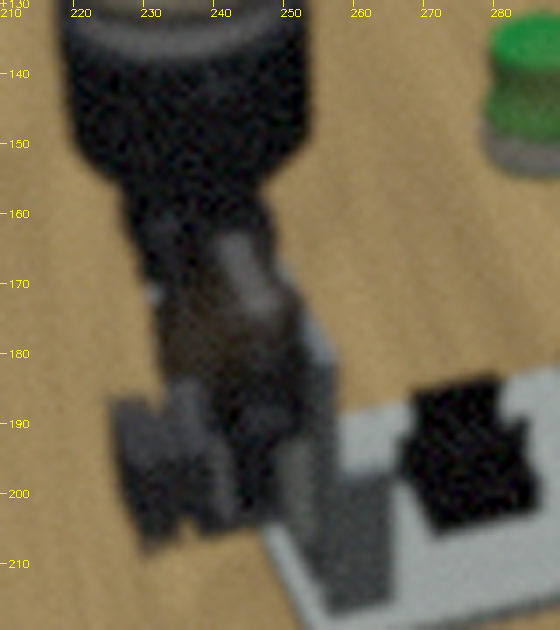

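>>> apply_moves(increments=[[[-0.001,0,-0.01,0],[0,0,-0.025,0],[0,0,-0.035,0],[0,0,-0.035,0],[0,0,-0.03,0]]])

```text
t: 10.05
tcp_pos: [0.5559, 0.0296, 0.2625]
tool_rot: [0.999, 0.042, 0.006, -0.001]
force: [0.2, 0.0, -0.1]
finger_gap: 0.752
```

```bash
python3 - <<'E'
from h import *
plan([.577,-.305,.26],82.4,.048)
E
```

```text
pos [0.5559 0.0296 0.2625] ang 4.77 tilt 0.67 F [ 0.2  0.  -0.1] gap 0.752 t 10.05 dist [ 0.0211 -0.3346 -0.0025] da 77.6
10 [[-0.0007, 0.0335, 0.0002, np.float64(-7.76)], [-0.0052, 0.0331, 0.0002, np.float64(-7.76)], [-0.0096, 0.0321, 0.0002, np.float64(-7.76)], [-0.0139, 0.0305, 0.0002, np.float64(-7.76)], [-0.0179, 0.0284, 0.0002, np.float64(-7.76)], [-0.0215, 0.0257, 0.0002, np.float64(-7.76)], [-0.0248, 0.0225, 0.0002, np.float64(-7.76)], [-0.0276, 0.019, 0.0002, np.float64(-7.76)], [-0.0299, 0.0151, 0.0002, np.float64(-7.76)], [-0.0317, 0.0109, 0.0002, np.float64(-7.76)]]
```

>>> apply_moves(increments=[[[0,0.034,0,-7.8],[-0.005,0.033,0,-7.8],[-0.01,0.032,0,-7.8],[-0.014,0.03,0,-7.8],[-0.018,0.028,0,-7.8]]], fingers=0.8)

```text
t: 10.55
tcp_pos: [0.5704, -0.1377, 0.273]
tool_rot: [0.921, 0.389, 0.013, 0.005]
force: [-0.0, -0.8, -0.9]
finger_gap: 0.804
```

```bash
python3 - <<'E'
from h import *
plan([.575,-.314,.24],82.4,.048)
n="side"
for k in [0]:
    p,d=manip.snapshot(n); crop(n,p,210,130,330,230,"s5.png",6); np.save("side5.npy",d)
    p,d=manip.snapshot("top"); crop("top",p,190,140,270,220,"t5.png",8); np.save("top5.npy",d)
E
```

```text
pos [ 0.5704 -0.1377  0.273 ] ang 45.81 tilt 1.55 F [-0.  -0.8 -0.9] gap 0.804 t 10.55 dist [ 0.0046 -0.1763 -0.033 ] da 36.6
5 [[-0.0246, 0.0252, 0.0066, np.float64(-7.32)], [-0.0277, 0.0219, 0.0066, np.float64(-7.32)], [-0.0302, 0.0182, 0.0066, np.float64(-7.32)], [-0.0323, 0.0142, 0.0066, np.float64(-7.32)], [-0.0338, 0.01, 0.0066, np.float64(-7.32)]]
```

View pics/s5.png

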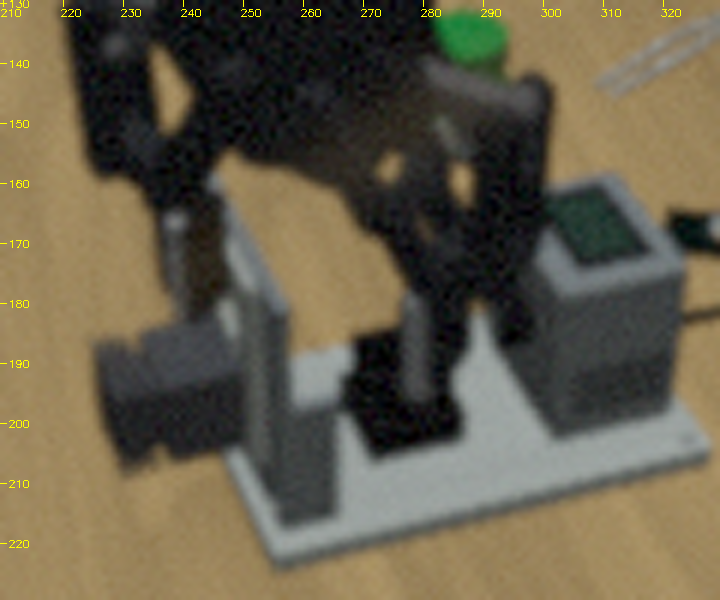

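View pics/t5.png

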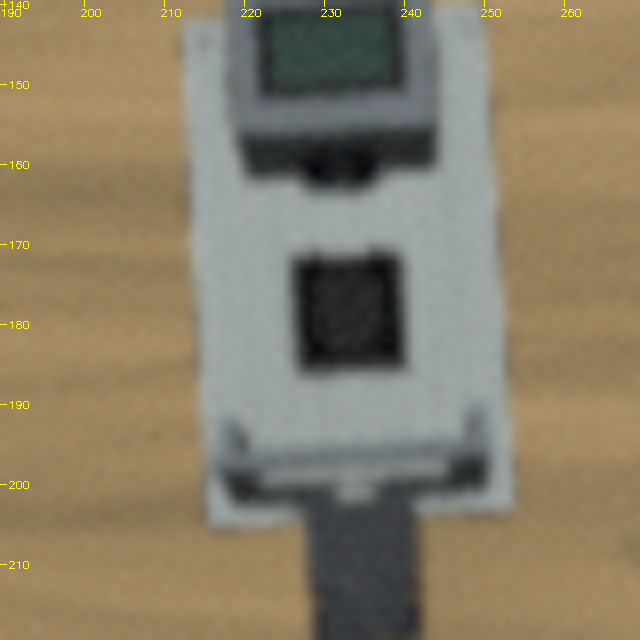

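>>> apply_moves(increments=[[[-0.024,0.025,0.006,-7.3],[-0.028,0.022,0.008,-7.3],[-0.03,0.018,0.008,-7.3],[-0.03,0.014,0.008,-7.3],[-0.012,0.004,0.003,-2]]])

```text
t: 11.15
tcp_pos: [0.5764, -0.2921, 0.2421]
tool_rot: [0.779, 0.626, 0.012, 0.009]
force: [-0.6, 0.1, -0.4]
finger_gap: 0.803
```

>>> apply_moves(increments=[[[0,0,0,0],[0,0,0,0]]])

```text
t: 11.35
tcp_pos: [0.5759, -0.2925, 0.2417]
tool_rot: [0.781, 0.624, 0.012, 0.008]
force: [-0.7, -0.8, 0.2]
finger_gap: 0.8
```

```bash
python3 - <<'E'
from h import *
plan([.5748,-.3142,.24],82.4,.048)
print(manip.sense()["tool_rot"])
E
```

```text
pos [ 0.5759 -0.2925  0.2417] ang 77.31 tilt 1.68 F [-0.7 -0.8  0.2] gap 0.800 t 11.35 dist [-0.0011 -0.0217 -0.0017] da 5.1
1 [[-0.0214, 0.0037, 0.0017, np.float64(-5.09)]]
[0.78089502 0.62449103 0.01205341 0.0082847 ]
```

>>> apply_moves(increments=[[[-0.018,0.003,0.01,-4.6],[-0.003,0,0.02,0],[0,0,0.015,0],[0,0,0,0],[0,0,0,0]]])

```text
t: 11.85
tcp_pos: [0.5768, -0.3065, 0.1982]
tool_rot: [0.754, 0.657, 0.013, 0.008]
force: [-1.3, -0.1, 0.7]
finger_gap: 0.798
```

```bash
cat >> h.py <<'E'
def tiltw():
    s,p,M=tool(); print("tool z xy (deg)",np.degrees(M[:2,2]).round(2))
E
python3 - <<'E'
from h import *
plan([.5748,-.3142,.147],82.4,.048); tiltw()
for n,b in(("side",(250,230,330,350)),("top",(310,160,390,240))):
    p,d=manip.snapshot(n); crop(n,p,*b,n[0]+"6.png",6); np.save(n+"6.npy",d)
E
```

```text
pos [ 0.5768 -0.3065  0.1982] ang 82.18 tilt 1.74 F [-1.3 -0.1  0.7] gap 0.798 t 11.85 dist [-0.002  -0.0077 -0.0512] da 0.2
2 [[-0.0039, -0.0005, 0.0256, np.float64(-0.11)], [-0.0039, -0.0005, 0.0256, np.float64(-0.11)]]
tool z xy (deg) [1.72 0.22]
```

View pics/s6.png

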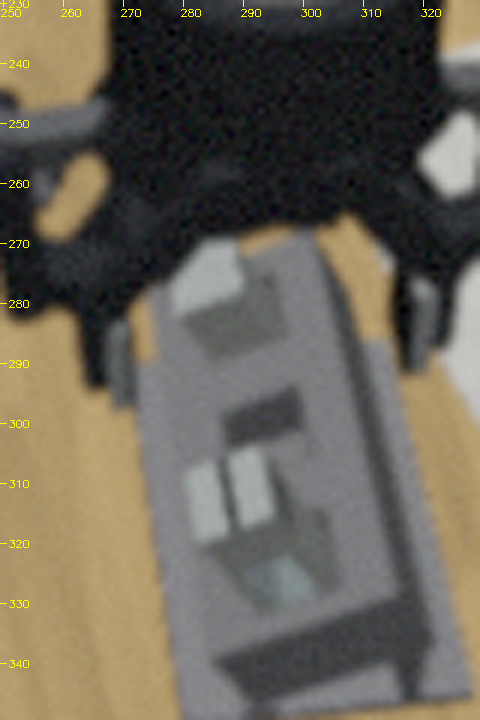

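View pics/t6.png

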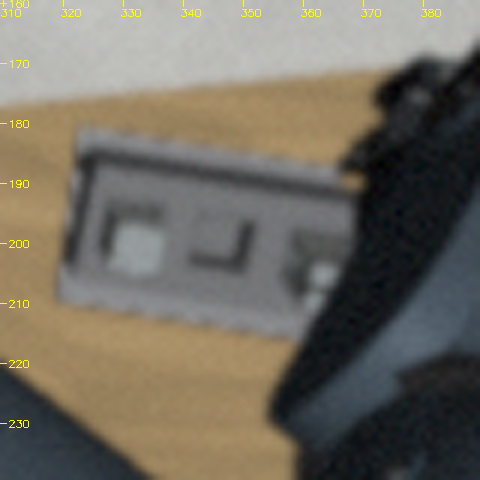

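```bash
python3 - <<'E'
from h import *
X=depthpts("side",np.load("side6.npy"))
for u in(266,268,270,316,318,320):
    print(u,[tuple((X[v,u]*1000).round().astype(int)) for v in range(278,300,2) if np.isfinite(X[v,u,0])])
E
```

```text
266 [(np.int64(534), np.int64(-312), np.int64(186)), (np.int64(534), np.int64(-312), np.int64(181)), (np.int64(533), np.int64(-313), np.int64(178)), (np.int64(533), np.int64(-314), np.int64(175)), (np.int64(535), np.int64(-307), np.int64(160)), (np.int64(535), np.int64(-306), np.int64(154)), (np.int64(535), np.int64(-306), np.int64(149)), (np.int64(535), np.int64(-308), np.int64(147)), (np.int64(535), np.int64(-306), np.int64(139)), (np.int64(558), np.int64(-216), np.int64(2)), (np.int64(557), np.int64(-220), np.int64(1))]
268 [(np.int64(536), np.int64(-313), np.int64(186)), (np.int64(536), np.int64(-314), np.int64(183)), (np.int64(536), np.int64(-313), np.int64(177)), (np.int64(536), np.int64(-315), np.int64(175)), (np.int64(537), np.int64(-312), np.int64(166)), (np.int64(537), np.int64(-311), np.int64(159)), (np.int64(537), np.int64(-312), np.int64(156)), (np.int64(537), np.int64(-311), np.int64(150)), (np.int64(537), np.int64(-311), np.int64(144)), (np.int64(537), np.int64(-311), np.int64(140)), (np.int64(561), np.int64(-220), np.int64(0))]
270 [(np.int64(539), np.int64(-314), np.
[... 1371 characters left out ...]
, np.int64(-320), np.int64(135)), (np.int64(657), np.int64(-236), np.int64(-1)), (np.int64(656), np.int64(-240), np.int64(-1)), (np.int64(653), np.int64(-246), np.int64(1))]
320 [(np.int64(613), np.int64(-321), np.int64(171)), (np.int64(613), np.int64(-321), np.int64(166)), (np.int64(614), np.int64(-322), np.int64(162)), (np.int64(614), np.int64(-321), np.int64(156)), (np.int64(614), np.int64(-323), np.int64(153)), (np.int64(615), np.int64(-322), np.int64(146)), (np.int64(615), np.int64(-323), np.int64(143)), (np.int64(662), np.int64(-233), np.int64(0)), (np.int64(661), np.int64(-237), np.int64(-1)), (np.int64(660), np.int64(-240), np.int64(-2)), (np.int64(658), np.int64(-246), np.int64(0))]
```

>>> apply_moves(increments=[[[-0.005,0.001,0.016,-0.2],[-0.002,0.001,0.014,0],[0,0,0.006,0],[0,0,0,0],[0,0,0,0]]], fingers=0.8)

```text
t: 12.45
tcp_pos: [0.5798, -0.3146, 0.1603]
tool_rot: [0.752, 0.659, 0.013, 0.01]
force: [-0.0, 0.5, 0.1]
finger_gap: 0.803
```

```bash
python3 - <<'E'
from h import *
plan([.5738,-.314,.1475],82.4,.048); tiltw()
E
```

```text
pos [ 0.5798 -0.3146  0.1603] ang 82.40 tilt 1.83 F [-0.   0.5  0.1] gap 0.803 t 12.45 dist [-0.006   0.0006 -0.0128] da -0.0
1 [[-0.0002, -0.006, 0.0128, np.float64(0.0)]]
tool z xy (deg) [1.83 0.13]
```

>>> apply_moves(increments=[[[0,-0.005,0.008,0],[0,-0.001,0.003,0],[0,0,0,0],[0,0,0,0]]])

```text
t: 12.85
tcp_pos: [0.5736, -0.3138, 0.1485]
tool_rot: [0.752, 0.658, 0.013, 0.01]
force: [-0.4, 0.1, 0.5]
finger_gap: 0.804
```

```bash
python3 - <<'E'
from h import *
plan([.5737,-.314,.1475],82.4,.048); tiltw()
E
```

```text
pos [ 0.5736 -0.3138  0.1485] ang 82.38 tilt 1.85 F [-0.4  0.1  0.5] gap 0.804 t 12.85 dist [ 0.0001 -0.0002 -0.001 ] da 0.0
1 [[-0.0002, 0.0002, 0.001, np.float64(-0.02)]]
tool z xy (deg) [1.84 0.12]
```

Good. Close partway first to check centring.

>>> apply_moves(increments=[[[0,0,0,0],[0,0,0,0],[0,0,0,0]]], fingers=0.45, newtons=20)

```text
t: 13.15
tcp_pos: [0.5739, -0.314, 0.1492]
tool_rot: [0.752, 0.659, 0.013, 0.011]
force: [-1.6, 0.3, -0.2]
finger_gap: 0.456
```

```bash
python3 - <<'E'
from h import *
plan([.5737,-.314,.1475],82.4,.048); tiltw()
for n,b in(("side",(255,240,335,350)),):
    p,d=manip.snapshot(n); crop(n,p,*b,n[0]+"7.png",6); np.save(n+"7.npy",d)
E
```

```text
pos [ 0.5739 -0.314   0.1492] ang 82.39 tilt 1.91 F [-1.6  0.3 -0.2] gap 0.456 t 13.15 dist [-0.0002  0.     -0.0017] da 0.0
1 [[-0.0, -0.0002, 0.0017, np.float64(-0.01)]]
tool z xy (deg) [1.91 0.06]
```

View pics/s7.png

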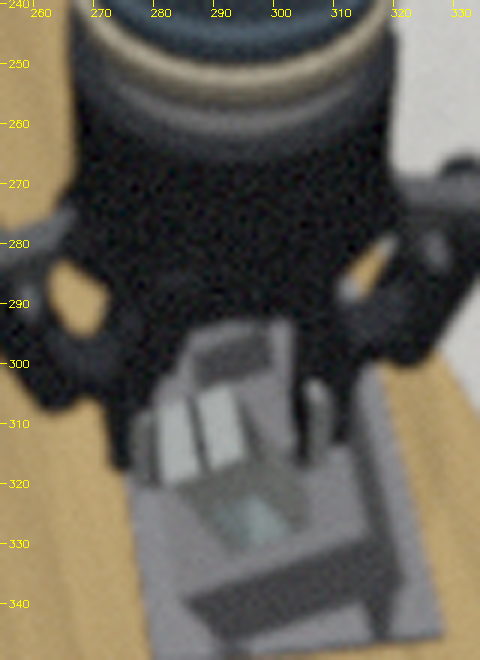

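```bash
python3 - <<'E'
from h import *
X=depthpts("side",np.load("side7.npy"))
for v in range(304,320,2):
    print(v," ".join("%d:%d,%d,%d"%(u,*np.nan_to_num(X[v,u]*1000).round()) for u in list(range(275,283))+list(range(290,310,2))))
E
```

```text
304 275:545,-322,131 276:546,-322,131 277:548,-322,130 278:550,-321,129 279:551,-323,131 280:552,-323,131 281:554,-323,130 282:574,-267,42 290:591,-264,31 292:579,-303,92 294:598,-265,30 296:602,-265,28 298:605,-267,30 300:607,-270,33 302:604,-287,59 304:595,-315,103 306:595,-323,114 308:595,-329,122
306 275:545,-322,126 276:546,-322,126 277:548,-321,124 278:550,-322,125 279:551,-322,124 280:553,-322,124 281:571,-271,42 282:573,-271,43 290:575,-306,93 292:578,-306,91 294:582,-306,89 296:601,-268,27 298:603,-272,32 300:600,-288,56 302:603,-290,57 304:595,-316,99 306:593,-327,115 308:597,-327,114
308 275:545,-323,123 276:547,-322,120 277:547,-324,123 278:549,-323,121 279:551,-322,119 280:554,-319,113 281:561,-301,85 282:563,-301,84 290:574,-309,91 292:577,-310,92 294:580,-310,91 296:586,-305,80 298:596,-290,55 300:599,-292,56 302:602,-293,57 304:595,-316,93 306:593,-327,110 308:596,-329,111
310 275:547,-317,108 276:548,-317,107 277:548,-322,115 278:550,-321,112 279:551,-323,114 280:553,-322,112 281:555,-322,112 282:562,-306,85 290:573,-311,89 292:576,-314,92 294:579,-315,92 296:584,-30
[... 583 characters left out ...]
2,92 296:581,-319,86 298:587,-314,76 300:593,-308,64 302:598,-304,56 304:595,-319,80 306:595,-327,93 308:598,-328,92
316 275:547,-317,91 276:548,-317,90 277:549,-321,97 278:550,-322,97 279:552,-322,97 280:554,-322,95 281:555,-321,94 282:559,-316,85 290:570,-322,89 292:573,-323,90 294:576,-325,91 296:579,-324,88 298:585,-319,78 300:590,-315,71 302:597,-308,56 304:600,-309,57 306:595,-328,88 308:599,-327,86
318 275:547,-317,85 276:548,-317,85 277:549,-322,92 278:550,-322,91 279:552,-322,90 280:553,-322,91 281:555,-322,89 282:558,-320,85 290:570,-323,86 292:573,-324,86 294:576,-326,87 296:579,-325,85 298:583,-323,80 300:589,-318,70 302:595,-314,60 304:601,-307,48 306:596,-327,80 308:605,-315,58
```

>>> apply_moves(increments=[[[0,-0.003,0.001,0],[0,-0.001,0,0],[0,0,0,0]]])

```text
t: 13.5
tcp_pos: [0.5698, -0.3135, 0.1483]
tool_rot: [0.752, 0.659, 0.013, 0.011]
force: [0.6, 0.8, -1.1]
finger_gap: 0.446
```

```bash
python3 - <<'E'
from h import *
plan([.5697,-.314,.1475],82.4,.048); tiltw()
X=depthpts("side",manip.snapshot("side")[1])
for v in range(312,326,2):
    print(v," ".join("%d:%d,%d,%d"%(u,*np.nan_to_num(X[v,u]*1000).round()) for u in list(range(272,283))+list(range(294,310,1))))
E
```

```text
pos [ 0.5698 -0.3135  0.1483] ang 82.40 tilt 1.94 F [ 0.6  0.8 -1.1] gap 0.446 t 13.50 dist [-0.0001 -0.0005 -0.0008] da 0.0
1 [[-0.0006, -0.0001, 0.0008, np.float64(-0.0)]]
tool z xy (deg) [1.93 0.04]
312 272:542,-316,103 273:543,-317,103 274:544,-320,108 275:545,-321,108 276:547,-321,109 277:549,-320,106 278:550,-322,108 279:572,-260,7 280:566,-282,42 281:559,-308,84 282:561,-307,81 294:578,-318,92 295:580,-317,89 296:583,-315,85 297:585,-312,80 298:589,-309,73 299:591,-307,70 300:596,-299,56 301:592,-314,80 302:590,-321,91 303:589,-327,101 304:591,-327,100 305:592,-328,100 306:594,-328,99 307:596,-328,99 308:600,-323,91 309:601,-324,92
314 272:542,-317,98 273:544,-317,97 274:545,-318,99 275:545,-321,103 276:547,-323,105 277:549,-321,102 278:550,-321,102 279:571,-263,6 280:565,-285,41 281:567,-286,41 282:560,-312,84 294:576,-322,93 295:579,-321,90 296:581,-319,86 297:584,-316,80 298:587,-313,75 299:589,-312,71 300:592,-309,66 301:596,-304,57 302:590,-322,88 303:590,-327,94 304:591,-327,94 305:593,-328,94 306:594,-328,94 307:598,-324,86 308:600,-324,86 309:601,-324,86
316 272:542,-3
[... 1439 characters left out ...]
282:564,-302,42 294:576,-325,74 295:578,-325,72 296:580,-325,73 297:581,-326,73 298:583,-326,73 299:584,-326,73 300:586,-327,72 301:589,-325,69 302:591,-323,64 303:595,-318,55 304:598,-317,52 305:599,-318,54 306:599,-321,58 307:601,-321,58 308:602,-322,58 309:604,-323,60
324 272:554,-275,-2 273:556,-276,-1 274:557,-278,1 275:559,-277,-1 276:560,-281,4 277:561,-282,6 278:563,-282,4 279:565,-283,5 280:567,-282,4 281:569,-283,5 282:563,-304,40 294:577,-326,69 295:578,-325,67 296:580,-326,68 297:582,-325,66 298:583,-326,67 299:585,-327,68 300:586,-327,67 301:589,-326,64 302:589,-328,67 303:593,-323,58 304:595,-323,56 305:599,-319,49 306:598,-324,58 307:600,-325,59 308:601,-325,58 309:602,-327,60
```

>>> apply_moves(increments=[[[0,0.0005,0.003,0],[0,0,0,0]]])

```text
t: 13.75
tcp_pos: [0.5705, -0.3135, 0.1451]
tool_rot: [0.752, 0.659, 0.013, 0.011]
force: [0.1, 0.1, -0.3]
finger_gap: 0.448
```

>>> apply_moves(increments=[[[0,0,0,0],[0,0,0,0],[0,0,0,0]]], fingers=0.15, newtons=20)

```text
t: 14.05
tcp_pos: [0.5714, -0.3138, 0.1459]
tool_rot: [0.752, 0.658, 0.013, 0.012]
force: [0.7, 0.2, 0.2]
finger_gap: 0.317
```

```bash
python3 - <<'E'
from h import *
plan([.5697,-.314,.1475],82.4,.048); tiltw()
for n,b in(("side",(255,240,335,350)),):
    p,d=manip.snapshot(n); crop(n,p,*b,n[0]+"8.png",6); np.save(n+"8.npy",d)
E
```

```text
pos [ 0.5714 -0.3138  0.1459] ang 82.38 tilt 2.07 F [0.7 0.2 0.2] gap 0.317 t 14.05 dist [-0.0017 -0.0002  0.0016] da 0.0
1 [[-0.0004, -0.0016, -0.0016, np.float64(-0.02)]]
tool z xy (deg) [ 2.07 -0.02]
```

View pics/s8.png

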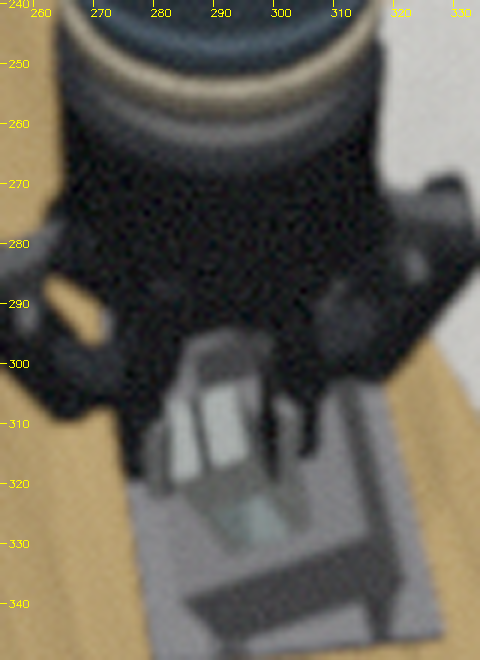

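>>> apply_moves(increments=[[[0,0,0,0],[0,-0.002,-0.004,0],[0,-0.002,-0.005,0],[0,0,0,0]]], fingers=0.1, newtons=30)

```text
t: 14.5
tcp_pos: [0.5678, -0.3138, 0.1555]
tool_rot: [0.752, 0.658, 0.014, 0.013]
force: [1.2, -0.2, 0.5]
finger_gap: 0.3
```

```bash
python3 - <<'E'
from h import *
plan([.5697,-.314,.1475],82.4,.048); tiltw()
for n,b in(("side",(255,240,335,350)),):
    p,d=manip.snapshot(n); crop(n,p,*b,n[0]+"9.png",6); np.save(n+"9.npy",d)
E
```

```text
pos [ 0.5678 -0.3138  0.1555] ang 82.37 tilt 2.22 F [ 1.2 -0.2  0.5] gap 0.300 t 14.50 dist [ 0.0019 -0.0002 -0.008 ] da 0.0
1 [[0.0, 0.002, 0.008, np.float64(-0.03)]]
tool z xy (deg) [ 2.22 -0.1 ]
```

View pics/s9.png

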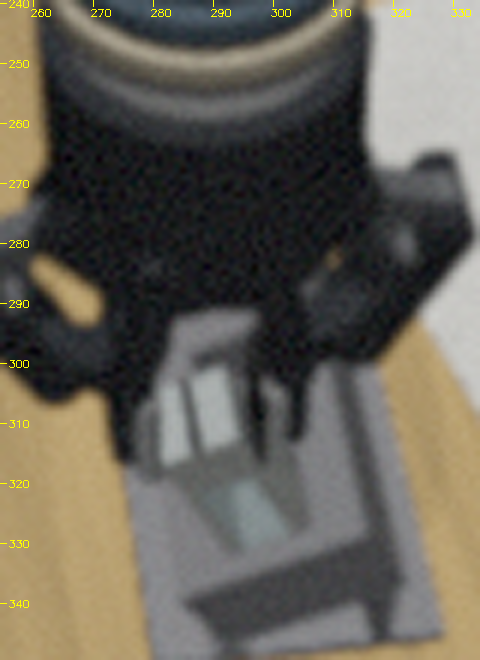

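>>> apply_moves(increments=[[[0,-0.002,-0.005,0],[0,-0.002,-0.005,0],[0,-0.001,-0.003,0],[0,0,0,0]]])

```text
t: 14.95
tcp_pos: [0.5613, -0.3129, 0.1693]
tool_rot: [0.752, 0.658, 0.014, 0.013]
force: [-0.2, 0.4, 3.2]
finger_gap: 0.265
```

```bash
python3 - <<'E'
from h import *
plan([.5697,-.314,.1475],82.4,.048); tiltw()
for n,b in(("side",(255,240,335,350)),):
    p,d=manip.snapshot(n); crop(n,p,*b,n[0]+"10.png",6); np.save(n+"10.npy",d)
E
```

```text
pos [ 0.5613 -0.3129  0.1693] ang 82.38 tilt 2.13 F [-0.2  0.4  3.2] gap 0.265 t 14.95 dist [ 0.0084 -0.0011 -0.0218] da 0.0
1 [[-0.0, 0.0085, 0.0218, np.float64(-0.02)]]
tool z xy (deg) [ 2.13 -0.07]
```

View pics/s10.png

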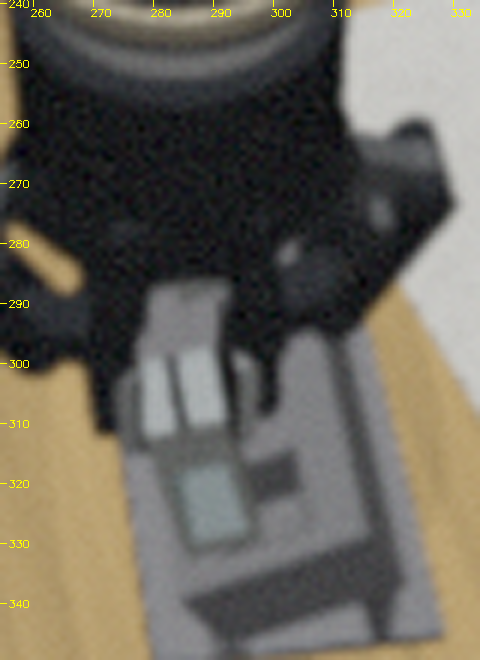

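>>> apply_moves(increments=[[[0,-0.002,-0.01,0],[0,-0.002,-0.015,0],[0,0,-0.02,0],[0,0,-0.02,0],[0,0,0,0]]], newtons=45)

```text
t: 15.5
tcp_pos: [0.5527, -0.3114, 0.2373]
tool_rot: [0.752, 0.658, 0.013, 0.01]
force: [0.5, -0.2, -0.8]
finger_gap: 0.254
```

```bash
python3 - <<'E'
from h import *
plan([.5697,-.314,.1475],82.4,.048); tiltw()
for n,b in(("side",(235,220,335,330)),):
    p,d=manip.snapshot(n); crop(n,p,*b,n[0]+"11.png",6); np.save(n+"11.npy",d)
E
```

```text
pos [ 0.5527 -0.3114  0.2373] ang 82.38 tilt 1.89 F [ 0.5 -0.2 -0.8] gap 0.254 t 15.50 dist [ 0.017  -0.0026 -0.0898] da 0.0
2 [[-0.0002, 0.0086, 0.0449, np.float64(-0.01)], [-0.0002, 0.0086, 0.0449, np.float64(-0.01)]]
tool z xy (deg) [1.89 0.09]
```

View pics/s11.png

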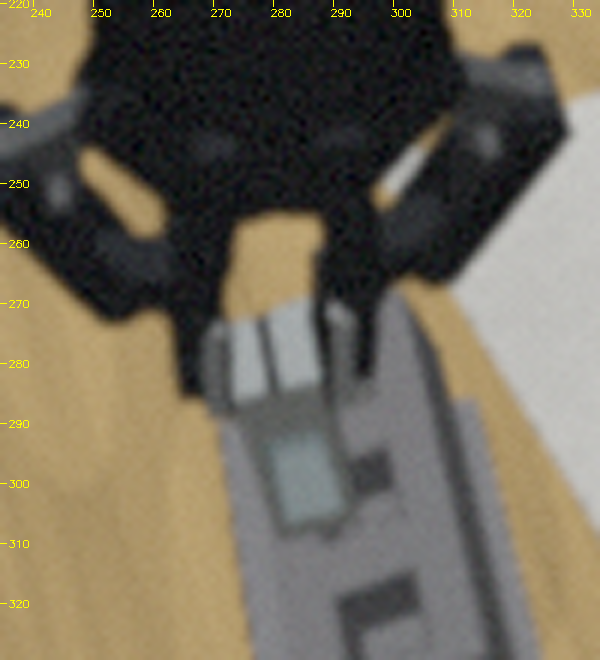

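```bash
python3 - <<'E'
from h import *
X=depthpts("side",np.load("side11.npy"))
s,p,M=tool()
L=(X-p)@M*1000   # tool frame: x (row), y jaw, z down
m=(abs(L[...,1])<20)&(abs(L[...,0])<22)&(L[...,2]>45)&(L[...,2]<150)
ys,xs=np.where(m)
for v in range(268,312,2):
    k=np.where(m[v])[0]
    print(v," ".join("%d:%.0f,%.0f,%.0f"%(u,*L[v,u]) for u in k))
E
```

```text
268 
270 287:3,12,46
272 281:10,4,58 282:9,5,57 283:10,7,59 284:8,8,56 285:9,10,58 287:4,12,52
274 273:10,-8,60 274:10,-6,61 275:10,-5,61 276:8,-4,59 277:9,-2,60 278:8,-1,59 279:7,1,58 280:7,2,59 281:6,3,58 282:5,5,56 283:5,6,57 284:6,8,58 285:4,9,56 286:8,11,61 287:3,12,55
276 274:7,-7,61 275:5,-6,59 276:5,-4,60 277:5,-3,60 278:4,-1,59 279:4,0,59 280:3,1,58 281:3,3,58 282:2,4,57 283:3,6,58 284:1,7,57 285:2,9,59 286:2,10,58 287:3,12,60 288:-5,12,50 294:-8,20,48
278 267:-7,-19,45 268:-8,-17,45 274:3,-7,61 275:3,-6,61 276:1,-5,59 277:2,-3,60 278:1,-2,59 279:1,-0,59 280:2,1,61 281:0,2,59 282:0,4,60 283:-1,5,58 284:-1,7,58 285:-2,8,57 286:-2,9,57 287:3,12,65 288:-7,11,52 290:-12,13,46 291:-12,15,46 292:-11,16,47 293:-11,18,47 294:-8,20,52
280 267:-7,-19,50 268:-8,-17,49 272:-11,-12,46 273:-12,-11,45 274:0,-8,62 275:-1,-7,60 276:-1,-5,61 277:-2,-4,60 278:-2,-2,61 279:-4,-1,58 280:-4,0,57 281:-3,2,60 282:-4,3,58 283:-4,5,59 284:-6,6,57 285:-5,7,58 286:-5,9,58 287:-6,10,57 288:-7,11,56 289:-12,12,50 290:-11,14,52 291:-12,15,51 292:-12,16,51 293:-12,18,51
282 267:-7,-19,55 268:-8,-17,54 269:
[... 2800 characters left out ...]
03 284:-11,5,104 285:-10,7,105 286:-12,8,104 287:-11,10,106 288:-12,11,105 289:-11,13,105 290:-11,14,106 291:-11,16,106 292:-11,17,107 293:-11,19,107
304 279:-12,-3,107 280:-12,-1,107 281:-11,0,109 282:-11,2,109 283:-12,3,108 284:-12,5,108 285:-11,6,109 286:-11,8,110 287:-12,9,109 288:-10,11,112 289:-11,13,111 290:-11,14,111 291:-11,16,112 292:-11,17,112 293:-11,19,113
306 280:-12,-1,113 281:-11,0,113 282:-11,2,114 283:-12,3,113 284:-12,5,114 285:-12,6,114 286:-11,8,115 287:-12,9,115 288:-12,11,115 289:-11,13,116 290:-11,14,117 291:-10,16,118 292:-11,17,118 293:-11,19,118
308 281:-11,0,119 282:-12,2,119 283:-11,3,120 284:-11,5,120 285:-11,6,120 286:-12,8,120 287:-12,10,120 288:-12,11,120
310
```

>>> apply_moves(increments=[[[0,-0.012,0,0],[0,-0.012,0.01,0],[0,0,0.025,0],[0,0,0.025,0],[0,0,0,0]]])

```text
t: 16.05
tcp_pos: [0.5238, -0.3047, 0.1705]
tool_rot: [0.752, 0.659, 0.012, 0.005]
force: [-1.1, 0.8, -0.2]
finger_gap: 0.254
```

```bash
python3 - <<'E'
from h import *
plan([.530,-.3085,.145],82.4,.048); tiltw()
E
```

```text
pos [ 0.5238 -0.3047  0.1705] ang 82.40 tilt 1.44 F [-1.1  0.8 -0.2] gap 0.254 t 16.05 dist [ 0.0062 -0.0038 -0.0255] da 0.0
1 [[-0.0029, 0.0067, 0.0255, np.float64(-0.0)]]
tool z xy (deg) [1.35 0.49]
```

>>> apply_moves(increments=[[[-0.003,0,0.012,0],[0,0.003,0.008,0],[0,0,0,0],[0,0,0,0]]], newtons=25)

```text
t: 16.45
tcp_pos: [0.5261, -0.3082, 0.1491]
tool_rot: [0.753, 0.658, 0.011, 0.004]
force: [0.9, 0.3, -1.0]
finger_gap: 0.259
```

```bash
python3 - <<'E'
from h import *
plan([.545,-.3105,.145],82.4,.048); tiltw()
for n,b in(("side",(235,220,335,330)),):
    p,d=manip.snapshot(n); crop(n,p,*b,n[0]+"12.png",6); np.save(n+"12.npy",d)
E
```

```text
pos [ 0.5261 -0.3082  0.1491] ang 82.38 tilt 1.39 F [ 0.9  0.3 -1. ] gap 0.259 t 16.45 dist [ 0.0189 -0.0023 -0.0041] da 0.0
1 [[0.0003, 0.019, 0.0041, np.float64(-0.02)]]
tool z xy (deg) [1.28 0.54]
```

View pics/s12.png

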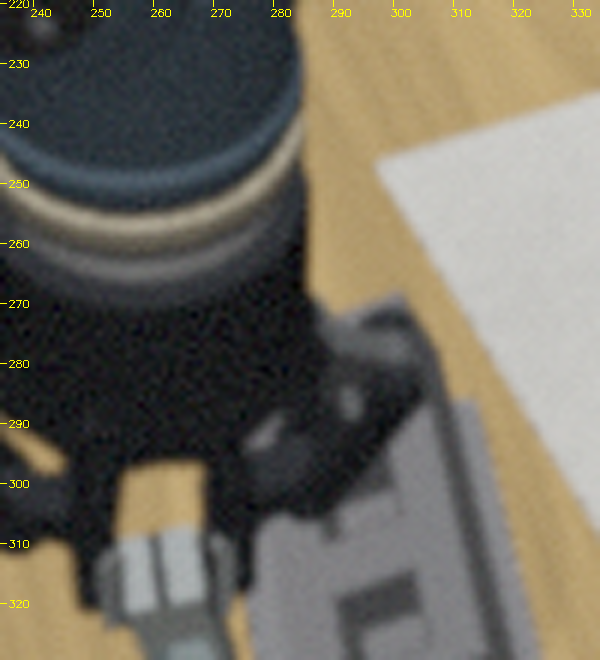

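>>> apply_moves(increments=[[[0,0.006,0.003,0],[0,0.004,0.001,0],[0,0.002,0,0],[0,0,0,0]]])

```text
t: 16.9
tcp_pos: [0.5406, -0.3106, 0.1473]
tool_rot: [0.752, 0.659, 0.012, 0.006]
force: [0.4, 1.4, -0.6]
finger_gap: 0.252
```

```bash
python3 - <<'E'
from h import *
plan([.545,-.3105,.145],82.4,.048); tiltw()
for n,b in(("side",(235,260,335,360)),):
    p,d=manip.snapshot(n); crop(n,p,*b,n[0]+"13.png",6); np.save(n+"13.npy",d)
E
```

```text
pos [ 0.5406 -0.3106  0.1473] ang 82.41 tilt 1.54 F [ 0.4  1.4 -0.6] gap 0.252 t 16.90 dist [ 0.0044  0.0001 -0.0023] da -0.0
1 [[0.0007, 0.0044, 0.0023, np.float64(0.01)]]
tool z xy (deg) [1.5  0.36]
```

View pics/s13.png

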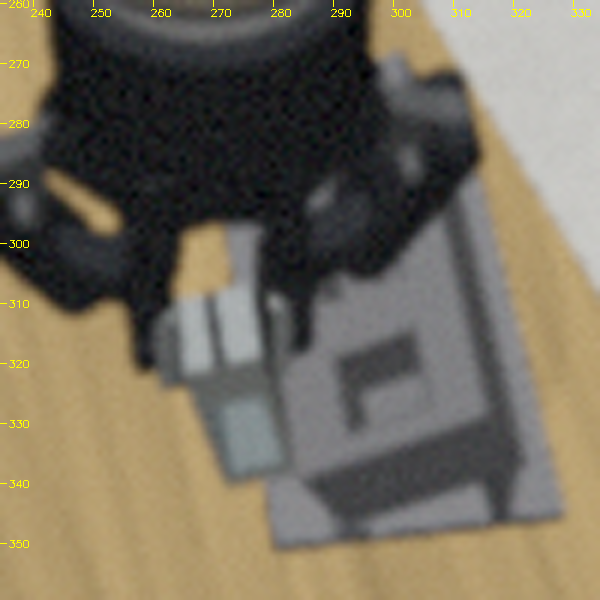

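>>> apply_moves(increments=[[[0,0.003,0,0],[0,0.003,0,0],[0,0,0,0]]])

```text
t: 17.25
tcp_pos: [0.5421, -0.3101, 0.1467]
tool_rot: [0.752, 0.66, 0.009, 0.0]
force: [0.8, 0.5, -0.1]
finger_gap: 0.258
```

```bash
cat > lean.py <<'E'
from h import *
def lean(n="side",show=False):
    p,d=manip.snapshot(n); X=depthpts(n,d); s,t,M=tool(); L=(X-t)@M*1000
    # near window face points (row side): |x|~11 toward camera (-x tool when ang 82)
    m=(L[...,2]>74)&(L[...,2]<118)&(abs(L[...,1])<24)&(abs(L[...,0]+11)<3)
    pts=L[m]; le=[];re=[]
    for z in range(76,118,3):
        q=pts[(pts[:,2]>=z)&(pts[:,2]<z+3)]
        if len(q)>5: le.append((z+1.5,q[:,1].min())); re.append((z+1.5,q[:,1].max()))
    le=np.array(le);re=np.array(re); 
    print("left edge slope deg %.1f right %.1f"%tuple(np.degrees(np.arctan(np.polyfit(a[:,0],a[:,1],1)[0])) for a in(le,re)), "mid at z95 %.1f"%np.mean([np.polyval(np.polyfit(a[:,0],a[:,1],1),95) for a in(le,re)]), len(pts))
    r=L[(abs(L[...,1])<7)&(abs(L[...,0])<7)&(L[...,2]>45)&(L[...,2]<70)]
    if len(r)>10:
        A=np.c_[r[:,:2],np.ones(len(r))]; c=np.linalg.lstsq(A,r[:,2],rcond=None)[0]; print("top plane slopes deg x %.1f y %.1f z0 %.1f"%(*np.degrees(np.arctan(c[:2])),c[2]),len(r))
    return p
E
python3 - <<'E'
from lean import *
plan([.545,-.3105,.145],82.4,.048); tiltw()
p=lean(); crop("side",p,235,260,335,360,"s14.png",6)
E
```

```text
pos [ 0.5421 -0.3101  0.1467] ang 82.53 tilt 1.00 F [ 0.8  0.5 -0.1] gap 0.258 t 17.25 dist [ 0.0029 -0.0004 -0.0017] da -0.1
1 [[0.0, 0.0029, 0.0017, np.float64(0.13)]]
tool z xy (deg) [0.78 0.62]
left edge slope deg 10.6 right 11.7 mid at z95 5.3 204
top plane slopes deg x -0.8 y -9.7 z0 59.4 70
```

View pics/s14.png

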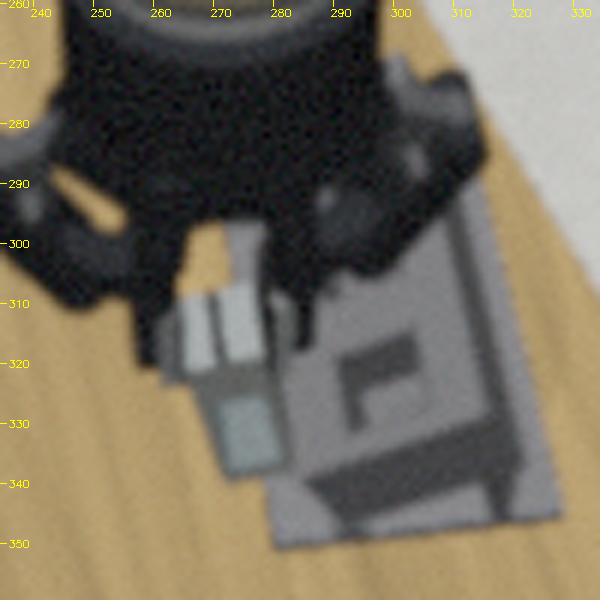

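>>> apply_moves(increments=[[[0,0.005,0,0],[0,0.005,0,0],[0,0.005,0,0]]], newtons=20)

```text
t: 17.6
tcp_pos: [0.5525, -0.3103, 0.1461]
tool_rot: [0.751, 0.66, 0.005, -0.007]
force: [-13.5, -1.0, 7.0]
finger_gap: 0.249
```

```bash
python3 - <<'E'
from lean import *
plan([.545,-.3105,.145],82.4,.048); tiltw()
p=lean()
E
```

```text
pos [ 0.5525 -0.3103  0.1461] ang 82.62 tilt 1.00 F [-13.5  -1.    7. ] gap 0.249 t 17.60 dist [-0.0075 -0.0002 -0.0011] da -0.2
1 [[-0.0012, -0.0074, 0.0011, np.float64(0.22)]]
tool z xy (deg) [-0.06  1.  ]
left edge slope deg -3.5 right 2.6 mid at z95 0.2 223
top plane slopes deg x 1.5 y 2.8 z0 62.0 66
```

>>> apply_moves(increments=[[[0,0,0,0],[0,-0.006,0,0],[0,-0.012,-0.01,0],[0,-0.01,-0.03,0],[0,0,-0.03,0]]], newtons=45)

```text
t: 18.15
tcp_pos: [0.5239, -0.3066, 0.2145]
tool_rot: [0.751, 0.66, 0.006, -0.009]
force: [-0.2, -0.6, -0.7]
finger_gap: 0.241
```

```bash
python3 - <<'E'
from lean import *
plan([.545,-.3105,.145],82.4,.048); tiltw()
p=lean(); crop("side",p,225,230,305,330,"s15.png",6)
E
```

```text
pos [ 0.5239 -0.3066  0.2145] ang 82.62 tilt 1.23 F [-0.2 -0.6 -0.7] gap 0.241 t 18.15 dist [ 0.0211 -0.0039 -0.0695] da -0.2
2 [[-0.0006, 0.0107, 0.0348, np.float64(0.11)], [-0.0006, 0.0107, 0.0348, np.float64(0.11)]]
tool z xy (deg) [-0.12  1.22]
left edge slope deg -0.9 right -0.9 mid at z95 -4.2 233
top plane slopes deg x -7.1 y -21.4 z0 66.6 82
```

View pics/s15.png

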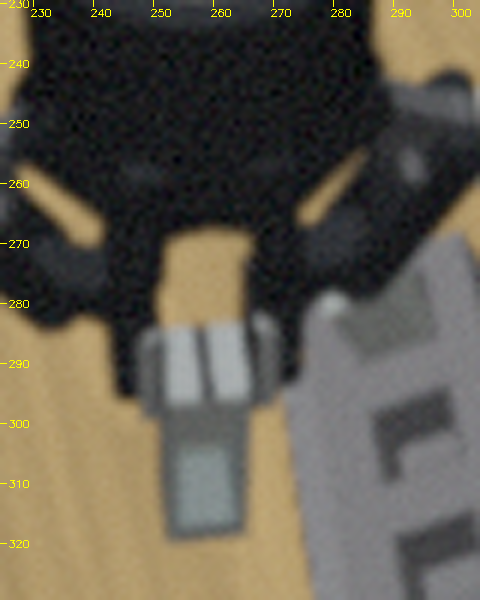

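```bash
python3 - <<'E'
from lean import *
plan([.630,.03,.275],4.73,.034,7)
E
```

```text
pos [ 0.5264 -0.3084  0.2202] ang 82.64 tilt 0.90 F [ 1.  -0.9  3.2] gap 0.239 t 18.20 dist [0.1036 0.3384 0.0548] da -77.9
12 [[0.0291, 0.005, -0.0046, np.float64(6.49)], [0.0295, 0.0016, -0.0046, np.float64(6.49)], [0.0294, -0.0017, -0.0046, np.float64(6.49)], [0.0291, -0.005, -0.0046, np.float64(6.49)], [0.0283, -0.0083, -0.0046, np.float64(6.49)], [0.0272, -0.0114, -0.0046, np.float64(6.49)], [0.0257, -0.0144, -0.0046, np.float64(6.49)], [0.0239, -0.0172, -0.0046, np.float64(6.49)], [0.0218, -0.0198, -0.0046, np.float64(6.49)], [0.0194, -0.0222, -0.0046, np.float64(6.49)], [0.0168, -0.0242, -0.0046, np.float64(6.49)], [0.014, -0.026, -0.0046, np.float64(6.49)]]
```

>>> apply_moves(increments=[[[0.015,0.003,-0.015,3],[0.025,0.002,-0.015,6],[0.029,-0.001,-0.01,6.5],[0.029,-0.005,-0.005,6.5],[0.028,-0.008,0,6.5]]])

```text
t: 18.7
tcp_pos: [0.5616, -0.1878, 0.2769]
tool_rot: [0.897, 0.442, 0.013, 0.005]
force: [-0.5, -0.1, -1.6]
finger_gap: 0.239
```

```bash
python3 - <<'E'
from lean import *
plan([.630,.03,.275],4.73,.034,7)
E
```

```text
pos [ 0.5616 -0.1878  0.2769] ang 52.54 tilt 1.56 F [-0.5 -0.1 -1.6] gap 0.239 t 18.70 dist [ 0.0684  0.2178 -0.0019] da -47.8
7 [[0.0306, -0.0112, 0.0003, np.float64(6.83)], [0.0291, -0.0147, 0.0003, np.float64(6.83)], [0.0271, -0.0181, 0.0003, np.float64(6.83)], [0.0248, -0.0212, 0.0003, np.float64(6.83)], [0.0221, -0.024, 0.0003, np.float64(6.83)], [0.0191, -0.0264, 0.0003, np.float64(6.83)], [0.0158, -0.0285, 0.0003, np.float64(6.83)]]
```

>>> apply_moves(increments=[[[0.03,-0.011,0,6.8],[0.029,-0.015,0,6.8],[0.027,-0.018,0,6.8],[0.022,-0.019,0,6.8],[0.016,-0.017,0,6.8]]])

```text
t: 19.2
tcp_pos: [0.6095, -0.039, 0.285]
tool_rot: [0.989, 0.148, 0.022, 0.003]
force: [0.4, 0.1, 0.1]
finger_gap: 0.241
```

```bash
python3 - <<'E'
from lean import *
plan([.652,.0378,.275],4.73,.034,7);tiltw()
E
```

```text
pos [ 0.6095 -0.039   0.285 ] ang 17.03 tilt 2.50 F [0.4 0.1 0.1] gap 0.241 t 19.20 dist [ 0.0425  0.0768 -0.01  ] da -12.3
3 [[0.021, -0.0203, 0.0033, np.float64(4.1)], [0.0195, -0.0218, 0.0033, np.float64(4.1)], [0.0179, -0.0231, 0.0033, np.float64(4.1)]]
tool z xy (deg) [2.49 0.07]
```

>>> apply_moves(increments=[[[0.02,-0.02,0,4],[0.018,-0.02,0,4],[0.01,-0.014,0,2],[0,0,0,0],[0,0,0,0]]])

```text
t: 19.7
tcp_pos: [0.6453, 0.0314, 0.2914]
tool_rot: [0.998, 0.059, 0.028, 0.0]
force: [-0.5, -0.8, -1.4]
finger_gap: 0.241
```

```bash
python3 - <<'E'
from lean import *
plan([.652,.0378,.275],4.73,.034,7);tiltw()
n="side"; p,d=manip.snapshot(n); crop(n,p,230,110,330,220,"s16.png",6); np.save("side16.npy",d)
E
```

```text
pos [0.6453 0.0314 0.2914] ang 6.82 tilt 3.22 F [-0.5 -0.8 -1.4] gap 0.241 t 19.70 dist [ 0.0067  0.0064 -0.0164] da -2.1
1 [[0.0074, -0.0055, 0.0164, np.float64(2.09)]]
tool z xy (deg) [3.22 0.18]
```

View pics/s16.png

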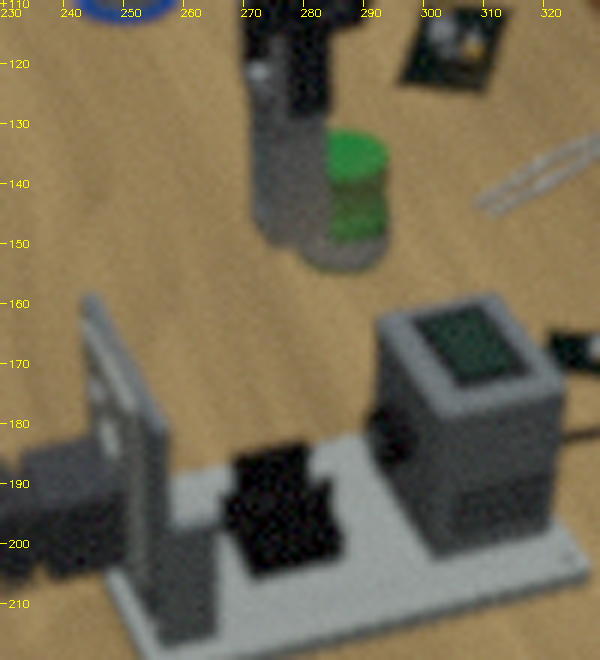

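>>> apply_moves(increments=[[[0,0,-0.03,0],[0,0,-0.03,0],[0,0,0,0],[0,0,0,0]]])

```text
t: 20.15
tcp_pos: [0.6393, 0.0265, 0.3518]
tool_rot: [0.998, 0.057, 0.026, 0.0]
force: [0.7, -0.1, -1.1]
finger_gap: 0.238
```

```bash
python3 - <<'E'
from lean import *
plan([.652,.0378,.275],4.73,.034,7);tiltw()
E
```

```text
pos [0.6393 0.0265 0.3518] ang 6.60 tilt 3.01 F [ 0.7 -0.1 -1.1] gap 0.238 t 20.15 dist [ 0.0127  0.0113 -0.0768] da -1.9
3 [[0.0046, -0.0033, 0.0256, np.float64(0.62)], [0.0046, -0.0033, 0.0256, np.float64(0.62)], [0.0046, -0.0034, 0.0256, np.float64(0.62)]]
tool z xy (deg) [3.   0.17]
```

>>> apply_moves(increments=[[[-0.03,0,0,0],[-0.03,0,0,0],[0,0,0,0],[0,0,0,0]]])

```text
t: 20.55
tcp_pos: [0.5757, 0.0169, 0.3439]
tool_rot: [0.998, 0.056, 0.023, -0.0]
force: [0.9, -0.0, -0.6]
finger_gap: 0.237
```

```bash
python3 - <<'E'
from lean import *
plan([.652,.0378,.275],4.73,.034,7);tiltw()
E
```

```text
pos [0.5757 0.0169 0.3439] ang 6.43 tilt 2.67 F [ 0.9 -0.  -0.6] gap 0.237 t 20.55 dist [ 0.0763  0.0209 -0.0689] da -1.7
4 [[0.0195, -0.0031, 0.0172, np.float64(0.42)], [0.0195, -0.0032, 0.0172, np.float64(0.42)], [0.0195, -0.0034, 0.0172, np.float64(0.42)], [0.0195, -0.0035, 0.0172, np.float64(0.42)]]
tool z xy (deg) [2.66 0.2 ]
```

>>> apply_moves(increments=[[[0.012,0,0,0],[0.012,0,0,0],[0.012,0,0,0],[0.008,0,0,0],[0.004,0,0,0]]])

```text
t: 21.05
tcp_pos: [0.6309, 0.0219, 0.3444]
tool_rot: [0.998, 0.056, 0.024, -0.0]
force: [0.0, -0.2, -0.8]
finger_gap: 0.24
```

```bash
python3 - <<'E'
from lean import *
plan([.652,.0378,.275],4.73,.034,7);tiltw()
E
```

```text
pos [0.6309 0.0219 0.3444] ang 6.39 tilt 2.78 F [ 0.  -0.2 -0.8] gap 0.240 t 21.05 dist [ 0.0211  0.0159 -0.0694] da -1.7
3 [[0.0076, -0.0045, 0.0231, np.float64(0.55)], [0.0075, -0.0046, 0.0231, np.float64(0.55)], [0.0075, -0.0046, 0.0231, np.float64(0.55)]]
tool z xy (deg) [2.77 0.21]
```

>>> apply_moves(increments=[[[-0.05,0,0,0],[-0.05,0,0,0],[0,0,0,0]]])

```text
t: 21.35
tcp_pos: [0.5307, 0.0112, 0.3349]
tool_rot: [0.998, 0.057, 0.021, -0.001]
force: [-0.3, -0.4, -1.0]
finger_gap: 0.242
```

```bash
python3 - <<'E'
from lean import *
plan([.652,.0378,.275],4.73,.034,7);tiltw()
E
```

```text
pos [0.5307 0.0112 0.3349] ang 6.50 tilt 2.43 F [-0.3 -0.4 -1. ] gap 0.242 t 21.35 dist [ 0.1213  0.0266 -0.0599] da -1.8
5 [[0.0247, -0.0025, 0.012, np.float64(0.35)], [0.0247, -0.0027, 0.012, np.float64(0.35)], [0.0247, -0.0028, 0.012, np.float64(0.35)], [0.0247, -0.003, 0.012, np.float64(0.35)], [0.0246, -0.0032, 0.012, np.float64(0.35)]]
tool z xy (deg) [2.42 0.28]
```

>>> apply_moves(increments=[[[0.015,0,0.002,0],[0.02,-0.004,0.004,0.5],[0.02,-0.004,0.006,0.5],[0.02,-0.004,0.006,0.5],[0.012,-0.002,0.004,0]]])

```text
t: 21.85
tcp_pos: [0.6285, 0.035, 0.3189]
tool_rot: [0.999, 0.042, 0.027, -0.001]
force: [-0.9, -0.1, -0.4]
finger_gap: 0.24
```

```bash
python3 - <<'E'
from lean import *
plan([.6468,.0378,.275],4.73,.034,7);tiltw()
E
```

```text
pos [0.6285 0.035  0.3189] ang 4.85 tilt 3.11 F [-0.9 -0.1 -0.4] gap 0.240 t 21.85 dist [ 0.0183  0.0028 -0.0439] da -0.1
2 [[0.0093, -0.0006, 0.0219, np.float64(0.06)], [0.0093, -0.0006, 0.0219, np.float64(0.06)]]
tool z xy (deg) [3.1  0.22]
```

>>> apply_moves(increments=[[[0.004,0,0.008,0],[0.004,0,0.01,0],[0.002,0,0.01,0],[0,0,0.01,0],[0,0,0.01,0]]])

```text
t: 22.35
tcp_pos: [0.6487, 0.0367, 0.2679]
tool_rot: [0.999, 0.043, 0.03, -0.0]
force: [-0.3, -0.5, -1.3]
finger_gap: 0.241
```

```bash
python3 - <<'E'
from lean import *
plan([.6468,.0378,.22],4.73,.034,7);tiltw()
E
```

```text
pos [0.6487 0.0367 0.2679] ang 4.94 tilt 3.47 F [-0.3 -0.5 -1.3] gap 0.241 t 22.35 dist [-0.0019  0.0011 -0.0479] da -0.2
2 [[-0.0009, -0.0006, 0.024, np.float64(0.1)], [-0.0009, -0.0006, 0.024, np.float64(0.1)]]
tool z xy (deg) [3.46 0.19]
```

>>> apply_moves(increments=[[[0,0,0.012,0.2],[0,0,0.012,0],[0,0,0.012,0],[0,0,0.008,0],[0,0,0.002,0]]])

```text
t: 22.85
tcp_pos: [0.6493, 0.0366, 0.2158]
tool_rot: [0.999, 0.041, 0.028, -0.001]
force: [-0.5, -0.2, -0.3]
finger_gap: 0.241
```

```bash
python3 - <<'E'
from lean import *
plan([.6468,.0378,.2],4.73,.034,7);tiltw()
n="side"; p,d=manip.snapshot(n); crop(n,p,230,110,330,220,"s17.png",6); np.save("side17.npy",d)
X=depthpts(n,d); a=np.radians(4.73); ex=np.array([np.cos(a),np.sin(a),0]); ey=np.array([-np.sin(a),np.cos(a),0]); o=np.array([.651,.0364,0])
L=np.stack([(X-o)@ex,(X-o)@ey,X[...,2]],-1)*1000; np.save("L17.npy",L)
m=(abs(L[...,0])<25)&(abs(L[...,1])<25)&(L[...,2]>62)&(L[...,2]<150)
q=L[m]
f=q[abs(q[:,1]-np.percentile(q[:,1],30))<4]
for z in range(64,150,5):
    k=q[(q[:,2]>=z)&(q[:,2]<z+5)]
    if len(k): print(z,len(k),"x",k[:,0].min().round(1),k[:,0].max().round(1),"y",np.percentile(k[:,1],[5,50,95]).round(1))
E
```

```text
pos [0.6493 0.0366 0.2158] ang 4.67 tilt 3.17 F [-0.5 -0.2 -0.3] gap 0.241 t 22.85 dist [-0.0025  0.0012 -0.0158] da 0.1
1 [[-0.0024, -0.0014, 0.0158, np.float64(-0.06)]]
tool z xy (deg) [3.16 0.21]
84 3 x -6.6 12.1 y [-7.9 -5.5  5.8]
89 18 x -7.2 14.0 y [-11.3  -9.2   7.2]
94 22 x -8.0 13.8 y [-11.3  -9.6   5.6]
99 24 x -7.8 13.0 y [-11.4  -8.7  10.3]
104 21 x -7.8 13.4 y [-10.8  -8.9  10.8]
109 22 x -8.5 13.2 y [-11.   -9.6   3.5]
114 22 x -8.3 13.2 y [-10.9  -9.6  10.3]
119 24 x -9.4 13.0 y [-11.5  -9.6   7.9]
124 23 x -9.1 12.8 y [-12.1 -10.3   3.6]
129 24 x -9.4 12.5 y [-11.5  -9.6   7.8]
134 17 x -9.5 12.4 y [-12.3 -10.3   8.6]
139 17 x -9.9 10.4 y [-15.9 -11.    1.7]
144 14 x -9.8 11.7 y [-18.5 -15.6   9.9]
149 2 x -9.9 11.6 y [-16.8 -15.  -13.1]
```

View pics/s17.png

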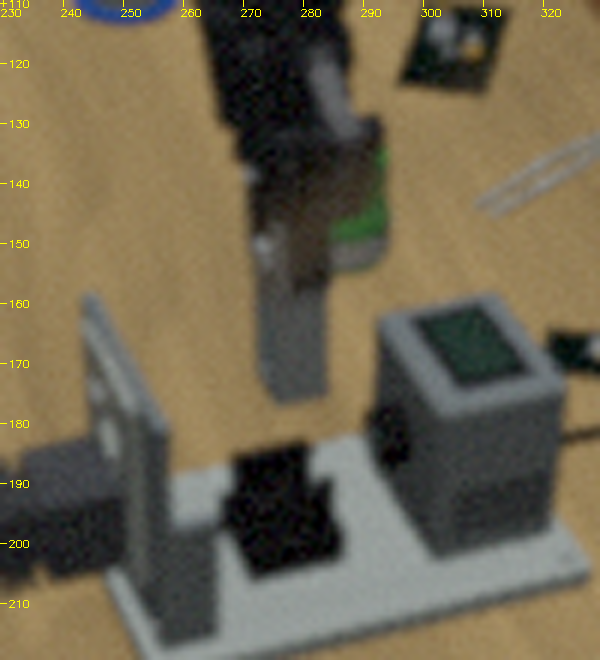

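```bash
cat >> h.py <<'E'
def inc(dworld):
    s,p,M=tool(); print("inc tool",(M.T@np.array(dworld)).round(4))
E
python3 - <<'E'
from h import *
inc([-.003,-.0002,-.034]); inc([-.003,-.0002,0]); inc([0,0,-.01])
E
```

```text
inc tool [-0.0049 -0.0001  0.0338]
inc tool [-0.003  -0.     -0.0002]
inc tool [-0.0006 -0.      0.01  ]
```

>>> apply_moves(increments=[[[-0.002,0,0.008,0],[-0.001,0,0.01,0],[-0.001,0,0.008,0],[0,0,0.002,0],[0,0,0,0]]])

```text
t: 23.4
tcp_pos: [0.6474, 0.0363, 0.1864]
tool_rot: [0.999, 0.041, 0.029, -0.001]
force: [-0.4, -0.3, -0.9]
finger_gap: 0.242
```

```bash
cat > well.py <<'E'
from h import *
def cellwell(z0,z1,name=None):
    plan([.6468,.0378,.154],4.73,.034,7);tiltw()
    n="side"; p,d=manip.snapshot(n)
    if name: crop(n,p,230,110,330,220,name,6)
    X=depthpts(n,d); a=np.radians(4.73); ex=np.array([np.cos(a),np.sin(a),0]); ey=np.array([-np.sin(a),np.cos(a),0]); o=np.array([.651,.0364,0])
    L=np.stack([(X-o)@ex,(X-o)@ey,X[...,2]],-1)*1000
    q=L[(abs(L[...,0])<25)&(abs(L[...,1]+11)<5)&(L[...,2]>z0)&(L[...,2]<z1)]
    for z in range(z0,z1,5):
        k=q[(q[:,2]>=z)&(q[:,2]<z+5)]
        if len(k)>2: print(z,len(k),"x",k[:,0].min().round(1),k[:,0].max().round(1),"y",np.median(k[:,1]).round(1))
E
python3 - <<'E'
from well import *
cellwell(52,110,"s18.png")
E
```

```text
pos [0.6474 0.0363 0.1864] ang 4.67 tilt 3.30 F [-0.4 -0.3 -0.9] gap 0.242 t 23.40 dist [-0.0006  0.0015 -0.0324] da 0.1
1 [[-0.0004, -0.0016, 0.0324, np.float64(-0.06)]]
tool z xy (deg) [3.29 0.2 ]
57 8 x -9.5 11.9 y -9.8
62 17 x -9.3 12.7 y -9.5
67 16 x -10.2 12.2 y -9.6
72 16 x -9.4 11.6 y -10.0
77 19 x -10.4 11.5 y -9.9
82 16 x -10.4 10.7 y -9.6
87 14 x -10.6 11.4 y -10.1
92 19 x -10.5 11.8 y -10.2
97 16 x -11.0 10.5 y -10.5
102 19 x -11.0 10.9 y -10.4
107 5 x -11.5 8.2 y -10.9
```

View pics/s18.png

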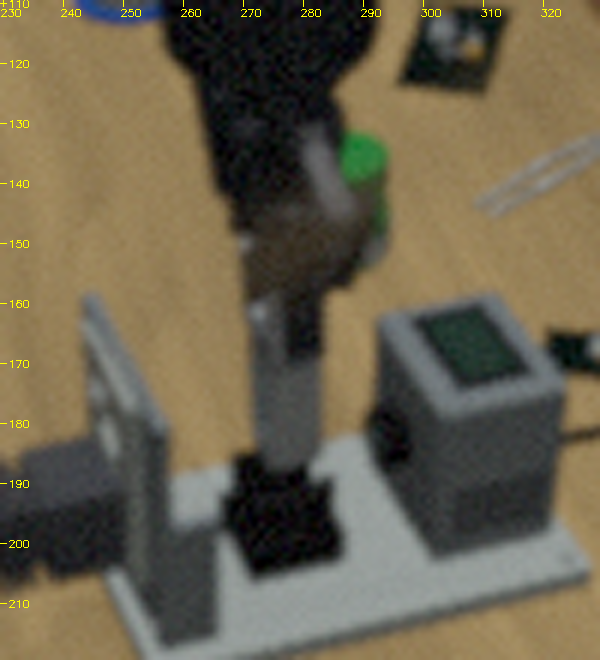

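>>> apply_moves(increments=[[[-0.0015,0.001,0.002,0],[-0.001,0,0.005,0],[0,0,0.004,0],[0,0,0,0]]])

```text
t: 23.85
tcp_pos: [0.646, 0.0349, 0.1755]
tool_rot: [0.999, 0.041, 0.03, -0.0]
force: [0.5, 0.2, 0.3]
finger_gap: 0.243
```

```bash
python3 - <<'E'
from well import *
cellwell(52,110)
E
```

```text
pos [0.646  0.0349 0.1755] ang 4.67 tilt 3.42 F [0.5 0.2 0.3] gap 0.243 t 23.85 dist [ 0.0008  0.0029 -0.0215] da 0.1
1 [[0.001, -0.0028, 0.0215, np.float64(-0.06)]]
tool z xy (deg) [3.42 0.18]
52 14 x -10.5 9.9 y -11.1
57 17 x -8.0 9.3 y -10.8
62 12 x -11.0 9.2 y -11.5
67 16 x -10.8 9.5 y -11.1
72 14 x -10.7 9.1 y -11.4
77 17 x -11.2 9.9 y -11.9
82 13 x -11.5 5.2 y -11.9
87 14 x -11.2 7.8 y -12.4
92 19 x -12.5 8.8 y -12.2
97 5 x -12.5 -9.6 y -11.1
107 3 x -13.0 -8.1 y -9.6
```

>>> apply_moves(increments=[[[0,0,0.003,0],[0,0,0.003,0],[0,0,0,0]]])

```text
t: 24.2
tcp_pos: [0.6464, 0.0353, 0.1698]
tool_rot: [0.999, 0.041, 0.03, -0.001]
force: [0.3, -0.0, -1.4]
finger_gap: 0.24
```

```bash
python3 - <<'E'
from h import *
plan([.6468,.0378,.154],4.73,.034,7);tiltw()
E
```

```text
pos [0.6464 0.0353 0.1698] ang 4.67 tilt 3.44 F [ 0.3 -0.  -1.4] gap 0.240 t 24.20 dist [ 0.0004  0.0025 -0.0158] da 0.1
1 [[0.0006, -0.0024, 0.0158, np.float64(-0.06)]]
tool z xy (deg) [3.43 0.22]
```

>>> apply_moves(increments=[[[-0.0005,0,0.003,0],[0,0,0.003,0],[0,0,0,0]]])

```text
t: 24.5
tcp_pos: [0.6463, 0.0354, 0.1631]
tool_rot: [0.999, 0.041, 0.03, -0.001]
force: [-0.7, 0.7, -1.1]
finger_gap: 0.241
```

```bash
python3 - <<'E'
from h import *
plan([.6468,.0378,.154],4.73,.034,7);tiltw()
E
```

```text
pos [0.6463 0.0354 0.1631] ang 4.68 tilt 3.44 F [-0.7  0.7 -1.1] gap 0.241 t 24.50 dist [ 0.0005  0.0024 -0.0091] da 0.1
1 [[0.0007, -0.0023, 0.0091, np.float64(-0.05)]]
tool z xy (deg) [3.44 0.22]
```

Foot is ~14 mm inside the well with no contact. Now a sideways push (+x) against the wall to straighten the cell.

>>> apply_moves(increments=[[[0.003,0,0,0],[0.003,0,0,0],[0.003,0,0,0]]])

```text
t: 24.8
tcp_pos: [0.6497, 0.0359, 0.1624]
tool_rot: [0.999, 0.042, 0.021, -0.001]
force: [-5.9, -1.1, 3.9]
finger_gap: 0.244
```

```bash
python3 - <<'E'
from well import *
cellwell(52,110)
E
```

```text
pos [0.6497 0.0359 0.1624] ang 4.77 tilt 2.42 F [-5.9 -1.1  3.9] gap 0.244 t 24.80 dist [-0.0029  0.0019 -0.0084] da -0.0
1 [[-0.0027, -0.0022, 0.0084, np.float64(0.04)]]
tool z xy (deg) [2.41 0.18]
52 17 x -10.1 12.5 y -9.9
57 18 x -10.3 12.1 y -10.2
62 17 x -9.9 12.0 y -10.8
67 16 x -9.7 11.2 y -9.9
72 16 x -9.6 11.6 y -10.8
77 17 x -10.4 11.7 y -11.1
82 7 x -7.8 8.0 y -11.1
87 4 x -11.0 -8.8 y -10.8
92 4 x -10.4 -8.0 y -15.5
97 4 x -10.2 11.2 y -11.2
102 3 x -10.1 -5.8 y -15.5
```

>>> apply_moves(increments=[[[0.003,0,0,0],[0.003,0,0,0],[0.003,0,0,0]]])

```text
t: 25.15
tcp_pos: [0.6521, 0.0362, 0.1618]
tool_rot: [0.999, 0.042, 0.011, -0.001]
force: [-5.2, -0.8, 3.5]
finger_gap: 0.241
```

```bash
python3 - <<'E'
from well import *
cellwell(52,110)
E
```

```text
pos [0.6521 0.0362 0.1618] ang 4.86 tilt 1.22 F [-5.2 -0.8  3.5] gap 0.241 t 25.15 dist [-0.0053  0.0016 -0.0078] da -0.1
1 [[-0.0052, -0.0021, 0.0078, np.float64(0.13)]]
tool z xy (deg) [1.22 0.13]
52 17 x -9.7 11.5 y -10.0
57 17 x -9.2 12.3 y -9.9
62 13 x -9.6 11.8 y -10.4
67 17 x -9.8 11.5 y -10.4
72 15 x -9.5 11.8 y -10.3
77 18 x -9.2 12.1 y -10.6
82 8 x -9.0 10.9 y -11.9
87 4 x -10.1 -4.9 y -8.3
92 4 x -9.7 -5.3 y -12.6
97 5 x -9.9 -5.5 y -13.2
107 4 x -9.0 -7.9 y -13.3
```

>>> apply_moves(increments=[[[-0.001,0,0,0],[-0.0005,0.0005,0.002,0],[0,0,0.002,0],[0,0,0,0]]])

```text
t: 25.6
tcp_pos: [0.6514, 0.0357, 0.1577]
tool_rot: [0.999, 0.042, 0.011, -0.001]
force: [-1.1, -0.4, -0.6]
finger_gap: 0.245
```

```bash
python3 - <<'E'
from well import *
cellwell(52,100)
E
```

```text
pos [0.6514 0.0357 0.1577] ang 4.84 tilt 1.27 F [-1.1 -0.4 -0.6] gap 0.245 t 25.60 dist [-0.0046  0.0021 -0.0037] da -0.1
1 [[-0.0044, -0.0025, 0.0037, np.float64(0.11)]]
tool z xy (deg) [1.26 0.16]
52 20 x -10.2 12.6 y -10.3
57 16 x -9.6 12.1 y -10.1
62 15 x -9.5 11.4 y -11.2
67 17 x -9.7 11.4 y -10.9
72 15 x -9.9 11.8 y -10.6
77 10 x -10.5 10.4 y -11.6
82 3 x -10.5 -8.3 y -10.0
87 3 x -9.5 -8.0 y -12.4
92 4 x -10.3 -9.3 y -11.1
```

Freely going down; continue in ~1 mm steps until the floor is felt.

>>> apply_moves(increments=[[[-0.0005,0,0.0015,0],[0,0,0.0015,0],[0,0,0,0]]])

```text
t: 25.95
tcp_pos: [0.6512, 0.0357, 0.1544]
tool_rot: [0.999, 0.042, 0.011, -0.001]
force: [-0.7, -0.1, -1.0]
finger_gap: 0.24
```

```bash
python3 - <<'E'
from h import *
plan([.6468,.0378,.154],4.73,.034,7);tiltw()
E
```

```text
pos [0.6512 0.0357 0.1544] ang 4.85 tilt 1.31 F [-0.7 -0.1 -1. ] gap 0.240 t 25.95 dist [-0.0044  0.0021 -0.0004] da -0.1
1 [[-0.0043, -0.0024, 0.0004, np.float64(0.12)]]
tool z xy (deg) [1.3  0.16]
```

>>> apply_moves(increments=[[[0,0,0.001,0],[0,0,0.001,0]]])

```text
t: 26.15
tcp_pos: [0.6516, 0.0358, 0.1541]
tool_rot: [0.999, 0.042, 0.012, -0.001]
force: [-2.9, 0.3, 6.9]
finger_gap: 0.241
```

>>> apply_moves(increments=[[[0,0,0.001,0],[0,0,0.001,0]]])

```text
t: 26.35
tcp_pos: [0.6515, 0.0358, 0.1541]
tool_rot: [0.999, 0.043, 0.012, -0.001]
force: [-3.3, 0.4, 5.7]
finger_gap: 0.238
```

>>> apply_moves(increments=[[[0,0,0,0],[0,0,0,0],[0,0,0,0],[0,0,0,0]]], fingers=0.6, newtons=20)

```text
t: 26.75
tcp_pos: [0.654, 0.0353, 0.1548]
tool_rot: [0.999, 0.042, 0.015, -0.0]
force: [-1.1, 0.4, -0.9]
finger_gap: 0.601
```

```bash
python3 - <<'E'
from well import *
cellwell(52,110,"s19.png")
E
```

```text
pos [0.654  0.0353 0.1548] ang 4.86 tilt 1.75 F [-1.1  0.4 -0.9] gap 0.601 t 26.75 dist [-0.0072  0.0025 -0.0008] da -0.1
1 [[-0.007, -0.0031, 0.0008, np.float64(0.13)]]
tool z xy (deg) [1.75 0.08]
52 18 x -9.7 12.3 y -10.0
57 14 x -9.9 12.2 y -9.7
62 12 x -10.0 11.6 y -10.2
67 10 x -9.5 1.5 y -10.3
72 8 x -9.5 -1.0 y -10.7
77 10 x -10.2 -0.2 y -9.2
82 7 x -9.4 -0.8 y -10.3
87 12 x -9.7 0.1 y -10.2
```

View pics/s19.png

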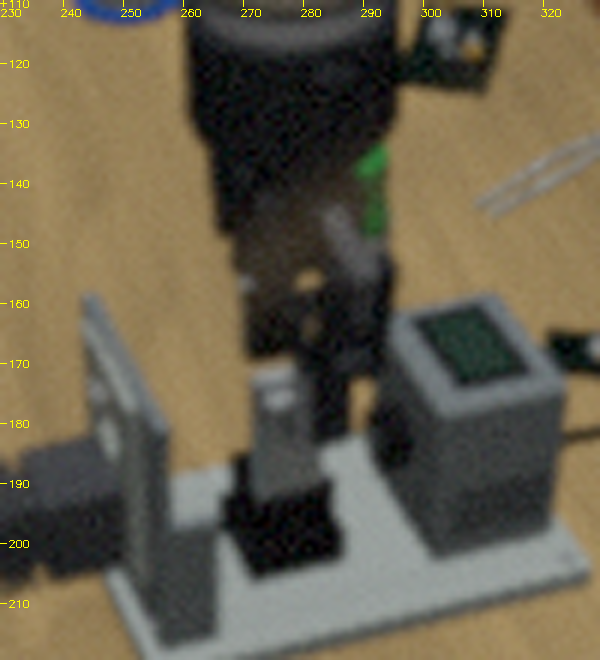

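>>> apply_moves(increments=[[[0,0,-0.008,0],[0,0,-0.02,0],[0,0,-0.035,0],[0,0,-0.04,0],[0,0,-0.03,0]]])

```text
t: 27.3
tcp_pos: [0.6477, 0.0351, 0.2872]
tool_rot: [0.999, 0.042, 0.009, -0.001]
force: [0.9, -1.0, -0.7]
finger_gap: 0.601
```

>>> apply_moves(increments=[[[0,0.03,0,0],[-0.02,0.04,0,0],[-0.02,0.045,0,0],[-0.02,0.045,0,0],[0,0.03,0,0]]])

```text
t: 27.8
tcp_pos: [0.607, -0.1602, 0.2972]
tool_rot: [0.999, 0.048, 0.019, 0.001]
force: [0.4, 0.2, 0.5]
finger_gap: 0.597
```

>>> apply_moves(increments=[[[-0.02,0.02,0,0],[0,0.02,0,0],[0,0,0,0],[0,0,0,0]]])

```text
t: 28.2
tcp_pos: [0.5897, -0.2093, 0.2993]
tool_rot: [0.999, 0.044, 0.021, 0.003]
force: [-0.1, 0.3, -0.5]
finger_gap: 0.598
```

```bash
python3 - <<'E'
from well import *
cellwell(52,95)
a=np.radians(4.73); ex=np.array([np.cos(a),np.sin(a),0]); ey=np.array([-np.sin(a),np.cos(a),0])
for n,b,o in(("side",(215,140,335,230),[.651,.0364,0]),("top",(200,130,270,230),[.6522,.0383,0])):
    p,d=manip.snapshot(n); crop(n,p,*b,n[0]+"20.png",6); cv2.imwrite(f"pics/{n}20full.png",p[:,:,::-1])
    X=depthpts(n,d); L=np.stack([(X-o)@ex,(X-o)@ey,X[...,2]],-1)*1000
    r=L[(abs(L[...,0])<14)&(abs(L[...,1])<14)&(L[...,2]>84)&(L[...,2]<100)]
    if len(r): A=np.c_[r[:,:2],np.ones(len(r))]; c=np.linalg.lstsq(A,r[:,2],rcond=None)[0]; print(n,"cell top",r.mean(0).round(1),len(r),"slope",np.degrees(np.arctan(c[:2])).round(1),cv2.minAreaRect(r[:,:2].astype(np.float32)))
    w=L[(L[...,0]<-64)&(L[...,0]>-76)&(abs(L[...,1])<34)&(L[...,2]>78)&(L[...,2]<117)]
    if len(w)>10:
        w=w[abs(w[:,1])>9]; A=np.c_[w[:,1:],np.ones(len(w))]; c=np.linalg.lstsq(A,w[:,0],rcond=None)[0]; print(n,"plate",w.mean(0).round(1),len(w),np.degrees(np.arctan(c[:2])).round(1))
    h=L[(L[...,0]<-74)&(L[...,0]>-125)&(abs(L[...,1])<22)&(L[...,2]>66)&(L[...,2]<84)]
    if len(h)>10: A=np.c_[h[:,:2],np.ones(len(h))]; c=np.linalg.lstsq(A,h[:,2],rcond=None)[0]; print(n,"housing top",h.mean(0).round(1),len(h),np.degrees(np.arctan(c[:2])).round(1),cv2.minAreaRect(h[:,:2].astype(np.float32)))
E
```

```text
pos [ 0.5897 -0.2093  0.2993] ang 5.02 tilt 2.45 F [-0.1  0.3 -0.5] gap 0.598 t 28.20 dist [ 0.0571  0.2471 -0.1453] da -0.3
9 [[0.0087, -0.0268, 0.0161, np.float64(0.03)], [0.0087, -0.0268, 0.0161, np.float64(0.03)], [0.0087, -0.0268, 0.0161, np.float64(0.03)], [0.0087, -0.0268, 0.0161, np.float64(0.03)], [0.0087, -0.0268, 0.0161, np.float64(0.03)], [0.0086, -0.0268, 0.0161, np.float64(0.03)], [0.0086, -0.0268, 0.0161, np.float64(0.03)], [0.0086, -0.0268, 0.0161, np.float64(0.03)], [0.0086, -0.0268, 0.0161, np.float64(0.03)]]
tool z xy (deg) [ 2.44 -0.2 ]
side plate [-69.  -12.8  98.9] 101 [-2.  -0.6]
side housing top [-97.3  -2.9  72.2] 268 [3.2 3.2] ((-97.4429702758789, 0.8990402221679688), (41.283935546875, 46.78754425048828), 88.27464294433594)
top cell top [ 0.5 -1.1 92.5] 73 slope [-2.3  0.4] ((1.4934730529785156, -1.409043312072754), (21.285444259643555, 22.74087142944336), 87.42521667480469)
top plate [-69.7  -1.3  99.2] 28 [0.2 4.1]
top housing top [-96.3  -0.6  74. ] 224 [ 3.3 -1.4] ((-97.19654846191406, -0.5096588134765625), (37.49379348754883, 45.770870208740234), 87.06785583496094)
```

View pics/s20.png

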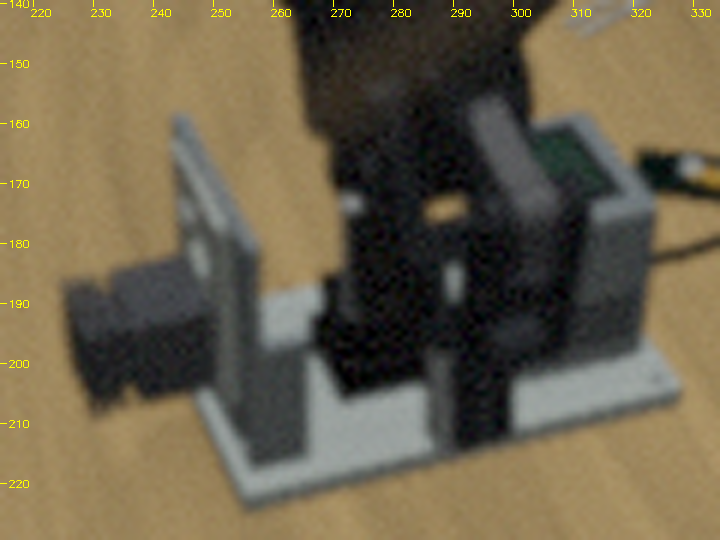

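View pics/t20.png

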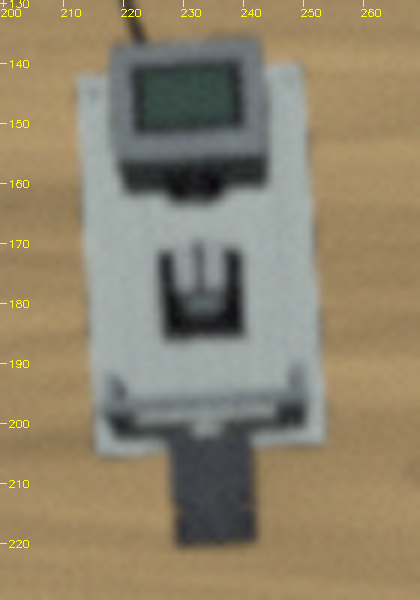

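View pics/side20full.png

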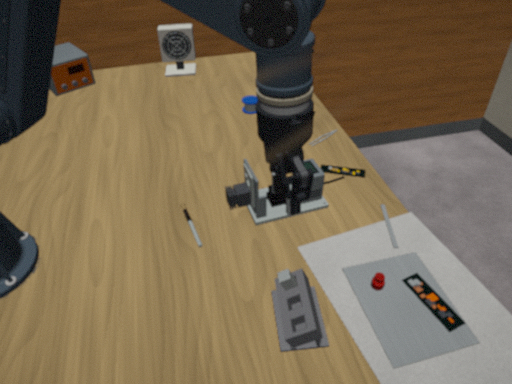

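>>> apply_moves(increments=[[[-0.04,0.02,0,0],[-0.04,0.02,0,0],[-0.04,0.02,-0.01,0],[-0.03,0.02,0,0],[0,0,0,0]]])

```text
t: 28.85
tcp_pos: [0.4473, -0.2976, 0.3033]
tool_rot: [0.998, 0.052, 0.022, 0.003]
force: [0.0, 0.5, 0.2]
finger_gap: 0.598
```

```bash
python3 - <<'E'
from h import *
def hs(L,x0,x1,z0,z1,tag):
    h=L[(L[...,0]>x0)&(L[...,0]<x1)&(abs(L[...,1])<17)&(L[...,2]>z0)&(L[...,2]<z1)]
    # robust plane
    A=np.c_[h[:,:2],np.ones(len(h))]; k=np.ones(len(h),bool)
    for _ in range(8):
        c=np.linalg.lstsq(A[k],h[k,2],rcond=None)[0]; e=h[:,2]-A@c; k=abs(e)<3
    print(tag,"housing slopes",np.degrees(np.arctan(c[:2])).round(2),"z mean",h[k,2].mean().round(1),k.sum(),len(h))
def pl(L,x0,x1,z0,z1,tag):
    w=L[(L[...,0]>x0)&(L[...,0]<x1)&(abs(L[...,1])<29)&(abs(L[...,1])>11)&(L[...,2]>z0)&(L[...,2]<z1)]
    A=np.c_[w[:,1:],np.ones(len(w))]; k=np.ones(len(w),bool)
    for _ in range(8):
        c=np.linalg.lstsq(A[k],w[k,0],rcond=None)[0]; e=w[:,0]-A@c; k=abs(e)<2.5
    print(tag,"plate dx/dy,dx/dz deg",np.degrees(np.arctan(c[:2])).round(2),k.sum())
a=np.radians(4.73); F=lambda X,o,a:np.stack([(X-o)@[np.cos(a),np.sin(a),0],(X-o)@[-np.sin(a),np.cos(a),0],X[...,2]],-1)*1000
for n,o0,o in(("top",[.595,.26,0],[.6522,.0383,0]),("side",[.5932,.259,0],[.651,.0364,0])):
    X0=np.load(n+"X0.npy"); p,d=manip.snapshot(n); X=depthpts(n,d)
    b=(215,140,335,230) if n=="side" else (200,130,270,230); crop(n,p,*b,n[0]+"21.png",6 if n=="side" else 6); cv2.imwrite(f"pics/{n}21full.png",p[:,:,::-1])
    L0=F(X0,np.array(o0),np.radians(1)); L=F(X,np.array(o),a)
    hs(L0,-23,22,33,48,n+" before"); hs(L,-119,-74,66,83,n+" now")
    pl(L0,22,32,45,80,n+" before"); pl(L,-75,-66,80,115,n+" now")
    q=L[(L[...,0]>-76)&(L[...,0]<-66.3)&(abs(L[...,1])<36)&(L[...,2]>112)&(L[...,2]<126)]
    if len(q): print("plate top",q.mean(0).round(1),q.min(0).round(1),q.max(0).round(1))
    r=L[(abs(L[...,0])<14)&(abs(L[...,1])<14)&(L[...,2]>86)&(L[...,2]<98)]
    A=np.c_[r[:,:2],np.ones(len(r))]; c=np.linalg.lstsq(A,r[:,2],rcond=None)[0]; print(n,"cell top",r.mean(0).round(1),len(r),"slope",np.degrees(np.arctan(c[:2])).round(1),cv2.minAreaRect(r[:,:2].astype(np.float32)))
E
```

```text
top before housing slopes [1.09 1.66] z mean 40.4 138 189
top now housing slopes [-1.38  0.86] z mean 74.6 154 198
top before plate dx/dy,dx/dz deg [ 1.14 -0.58] 24
top now plate dx/dy,dx/dz deg [0.06 0.29] 16
plate top [-69.3  -0.3 118.2] [-75.8 -29.1 112.2] [-66.6  30.1 121.5]
top cell top [ 0.5 -1.1 92. ] 73 slope [1.3 4.2] ((1.2912101745605469, -1.336491584777832), (21.3976993560791, 22.312347412109375), 87.63690185546875)
side before housing slopes [-0.72  1.21] z mean 39.2 94 113
side now housing slopes [ 0.75 -0.36] z mean 73.5 168 197
side before plate dx/dy,dx/dz deg [-0.24  1.02] 34
side now plate dx/dy,dx/dz deg [-0.43 -0.7 ] 50
plate top [-69.2   0.  116.6] [-70.9 -30.  112.2] [-66.3  31.5 119.1]
side cell top [ 0.5 -1.9 90.6] 75 slope [2.4 2.5] ((0.9718093872070312, -0.22057151794433594), (23.268699645996094, 21.91862678527832), 89.37445068359375)
```

View pics/s21.png

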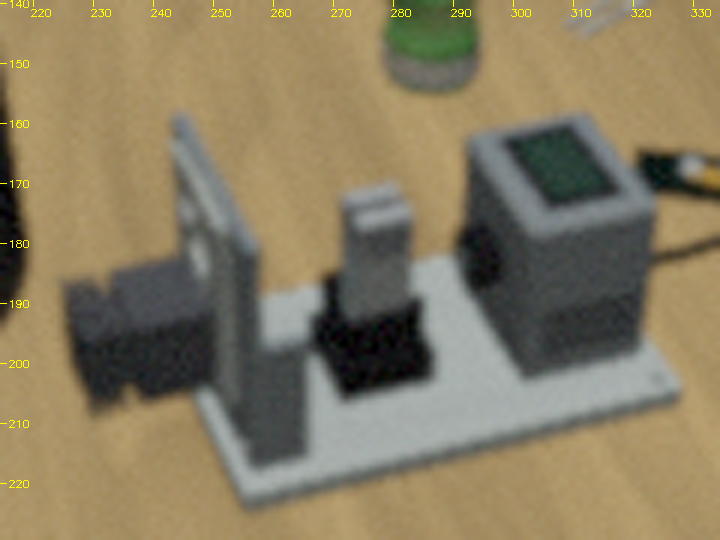

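View pics/side21full.png

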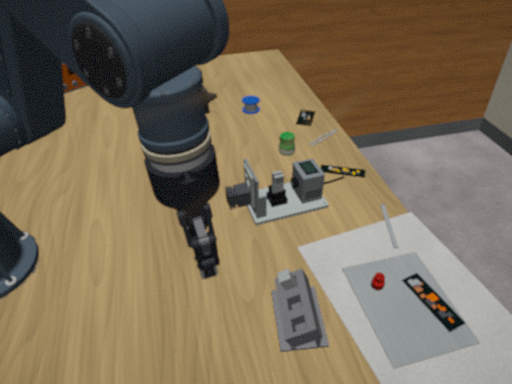

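View pics/top21full.png

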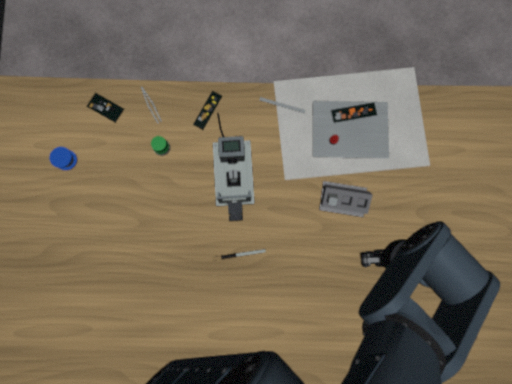

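```bash
python3 -c "
from station import manip
print(manip.sense()['t'],manip.sign_off())"
```

```text
the job is handed in; nothing more can be done
28.95 None
```

The lamp is hung and locked on the stud, the check cell is home in the well, and I handed the job in at about 29 s. Both are released and the arm is clear of everything.

- **Lamp:** I carried it by its housing, put the keyhole over the stud head and slid it down about 16 mm until it bore on the shank. The last check puts the back plate against the panel at the stud's slot, with its top near 118 mm. It measures within about 1.5° of straight, which is about the measuring noise.
- **Cell:** I gripped it by its solid sides near the top and drew it out along the slant. It stayed about 10° crooked in the jaws, so I straightened it by pressing a solid side against the rack's front edge. In the well I pressed it lightly against the wall (about 6 N) to take out the last lean, then lowered it to the floor (about 7 N). The windows were not gripped or pressed on; near the well floor, though, it was the +x window face that met the wall above its lip.
- **Cell check:** The top sits at 92.0 mm from the top camera (92 expected), and the groove runs along the light path.
- **What disagreed:**
    - The side camera read the cell top at 90.6 mm, and the two cameras differed by 1–2 mm throughout.
    - The slopes fitted to the cell's top read 1–4°, though its sides looked upright.
    - One lamp reading, with looser point selection, showed about 3° of housing slope; the more careful fit did not repeat it.
- **Other objects:** The dark block, magnet post, jar and brush look unmoved in the last pictures.

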